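# Slide the measuring cylinder under the burette

## Task

Push the measuring cylinder with the blue foot across the bench into the horseshoe foot of the burette stand until it is fully home against the back, standing upright under the burette tip. Slide it gently by its blue foot only: do not grip, tip or lift it, keep off the glass, and leave everything else where it stands.

Things in the scene. Friction and masses are not known exactly. Their poses are not given: they have to be found in the camera images.
- blue_cyl: The measuring cylinder to slide, loose, 150-250 g, 200 mm tall. Origin: centre of its underside, z up along the glass. Blue plastic foot to push on: a round disc 64 mm in diameter, 16 mm high, and above it a collar 36 mm in diameter from 16 to 40 mm height. Above that the glass tube, 27 mm in diameter (lip 32 mm), to 200 mm. Pushed high up, it tips over.
- blue_cyl_glass: The glass tube of the blue-footed cylinder, fixed to its foot: not to be touched. Origin on the tube's axis at its lower end, 40 mm above the underside of the foot.
- home (a point): Point on the bench where the centre of the blue foot's underside is when fully home. Fixed; place and yaw vary between episodes. +x is level, straight into the horseshoe, away from its open mouth; z up. The dark steel horseshoe is fixed, 18 mm high; its flat back wall is at x = +32.5 mm (solid on to +118 mm), its straight arms (18 mm thick) have inner faces at y = +-35.5 mm, from the back to x = -15 mm.
- mouth (a point): Middle of the horseshoe's open mouth, on the bench, 45 mm in front of home (its x = -45 mm), same axes. From home's x = -15 mm the arms splay outward to this line as a lead-in, where the inner faces are about 110 mm apart and the outer edges about 140 mm.
- burette_tip (a point): Lower tip of the burette, 222 mm above home. The fixed burette rises on this vertical to 420 mm above the bench, 20 mm in diameter (holder 32 mm, red tap crossbar 30 mm long at 252 mm height), held by an arm at 315 mm height from a 12 mm steel rod that stands 95 mm behind (home's x = +95 mm), 418 mm tall.
- orange_cyl: A second measuring cylinder of the same shape and size but with an orange foot, loose; to be left alone. Origin at the centre of its underside.
- red_bottle: Bystander: red bottle with a cork, 60 mm in diameter, 164 mm tall, loose. Origin at the centre of its underside.
- yellow_bottle: Bystander: yellow bottle with a dark rubber stopper, 60 mm in diameter, 164 mm tall, loose. Origin at the centre of its underside.
- beaker: Bystander: glass beaker, 72 mm in diameter, 90 mm tall, loose. Origin at the centre of its underside.
- white_bottle: Bystander: white plastic bottle, 60 mm in diameter, 150 mm tall, loose. Origin at the centre of its underside.
- marker: Bystander: white marker pen with a red cap lying on the bench, about 143 mm long, 14 mm high, loose. Origin under the middle of its white barrel, x along it.

How it is judged (in metres and radians):
At the end, for the whole second after the job is handed in: The blue-footed cylinder stands at rest on the bench, upright within 3 degrees, its foot centre within 7 mm of the fully home point in the horseshoe (horizontal distance between blue_cyl and home below 0.007 m and angle between blue_cyl's own z axis and vertical below 0.05 rad and height (world z) of blue_cyl below 0.004 m and linear speed of blue_cyl below 0.01 m/s); the robot touches nothing.
It fails at once if the blue-footed cylinder is tipped by more than 11 degrees, or lifted off the bench (angle between blue_cyl's own z axis and vertical above 0.2 rad or height (world z) of blue_cyl above 0.008 m).
It fails at once if the blue-footed cylinder is gripped or pressed hard (over 40 N) (contact force between the fingers and blue_cyl above 40 N).
It fails at once if the robot pushes on the glass tube (contact force between any of the fingers, the arm and blue_cyl_glass above 0.3 N).
It fails at once if the orange-footed cylinder is moved by more than 10 mm or tipped (distance of orange_cyl from where it was at the start of the episode above 0.01 m or angle between orange_cyl's own z axis and vertical above 0.2 rad).
It fails at once if another thing on the bench is moved by more than 15 mm (distance of any of red_bottle, yellow_bottle, beaker, white_bottle, marker from where it was at the start of the episode above 0.015 m).
It also fails if it takes over 64 s, if anything falls off the work surface, if the arm or the gripper's body presses on something with over 40 N, if the wrist force passes 120 N, or if a joint passes its speed limit or range.

## Robot

A 6-joint arm with a two-finger parallel gripper is mounted at the origin on the work surface. World frame = base frame: x ahead of the robot, y to its left, z up, the work surface at z = 0. Lengths are in mm, angles in rad, forces in N, time in s.
With the tool pointing down it reaches from about 400 to 925 mm from the base axis. Payload 12.5 kg.
Tool frame: the origin (TCP) lies midway between the tips of the shut fingers; the grasp point (between the pads) lies 19 mm behind it; z points along the fingers, y is the line along which they close (so a half turn about z gives the same grasp; the last joint's range is limited). The gripper opens to 95 mm and grips with 3 to 60 N. Pads are 20 mm wide; open, the fingers measure 119 mm over their backs; the gripper's body (75 mm by 180 mm) begins 59 mm behind the grasp point.
Start: joints at [-1.248, 0.491, 1.559, -0, 1.092, -0.106], TCP at [259.886, -568.424, 214.661] pointing down, gripper open.
Joint ranges: [-3.1, 3.1], [-0.84, 2.19], [0.05, 2.79], [-1.13, 4.28], [0.06, 2.93], [-2.69, 2.69]. Speed limits (rad/s): [2.22, 2.22, 2.79, 3.14, 3.14, 3.14].

## Interface

Orientations are given as [roll, pitch, yaw] about the fixed x, y, z axes, in that order (R = Rz(yaw) Ry(pitch) Rx(roll)).
In Python, from cell import state, viewer, env, models gives the robot as it stands. The module is installed in compiled form; this text tells all that it offers.
- The arm moves only by the tool arm_command, never from a script. Its argument "rows" is a list of rows, each a list of 2 entries, a list of its own where there are three numbers: the shift along the tool's x, y, z normalised to -1 to 1, where 1 is 0.25 m, then the turn about the tool's z normalised to -1 to 1, where 1 is pi rad. A call has exactly 5 rows; each row shifts and turns the commanded pose from where the row before left it, along the tool's axes as they then stand; what a row does not reach is not made up. A row lasts 1/10 s, in which the tool goes at most 50 mm and 8.59 degrees, less where a joint would pass 70% of its speed; a pose out of reach is approached as far as the arm can. A call with a number of a shift or a turn outside -1 to 1 is refused whole. A call with a gripper value outside its range is refused whole. "claw" is the opening, from 0 (shut) to 1 (fully open), set as the call begins (left out, the last holds). The fingers move at their own pace and stop on an object; the grip force is fixed at half the most. Time passes only in rows, so rows that do not move let the fingers close, or fill a call up. It gives the time, the measured TCP pose, the force, the opening and the grip force at its end, in the units of the state.
- state(): the state, without advancing time (a new reading comes with each control period).
- viewer.read_camera(name): name is "scene" or "top"; returns (picture, depth): 384x512x3 uint8, red, green, blue; 384x512 float32, mm along the optical axis (not along the pixel's ray), 0 where there is no reading.
- viewer.get_calibration(name): a dict with "camera_matrix" (3x3 intrinsics, pixels), "world_to_cam" (4x4, takes a point from world to camera coordinates). Camera axes: x right, y up, looking along -z (the intrinsics and any distortion apply to the point x, -y, -z); pixel columns grow to the right and rows downward; lengths in mm; the calibration is good to about 2 mm. A picture is of the moment at which its call begins. get_calibration takes no time and is no camera call.
- env.job_done(): hands the job in; it is judged then, once.
Trained networks look in the newest picture that a camera, given by its name, has taken for a name from the list of things; names that differ only in an ending like _2 or _b are one class to them, and where a whole thing is asked for, a point or a joint stands for the part that bears it (a point fixed in the world has none). Each returns a list of dicts, best first, with "confidence" (0 to 1); they miss things now and then, are a little off and sometimes report something else, mostly with a low value. They report only what shows in the picture. A call takes as long as a camera call.
- models.search_frame(camera, label): "position" ([x, y, z] in mm, in world coordinates, good to about 4 mm: the middle of the surface that is visible of it).
- models.mark_of(camera, label): "position" ([x, y, z] in mm, in world coordinates, good to about 4 mm: a listed point, or the origin of a listed thing).
The state is a dict: "t": time; "joints": joint angles; "qvel": joint speeds; "tau": joint torques, N m; "eef_pos": TCP position; "tcp_rot": TCP orientation; "ft_force": force on the tool from outside, world axes, zero at the start; "moment": the same for the moment, N m; "opening": opening from 0.0 (shut) to 1.0 (fully open); "grip_force": force on a finger pad.
Only numpy, scipy, OpenCV 4.12 (cv2) and the standard library are available. Lean on these libraries where they do the work, as an engineer would, in place of code of your own. Each camera call takes 0.05 s, during which the arm holds its last target. There are 200 camera calls.

## Working session

There is one attempt and no reset: what is moved stays moved. The work goes in short steps, Python scripts to look and compute and a tool call to move; the robot and the scene stay as the last step left them, time stands still between calls to the robot, and variables do not carry over. Pictures are saved under pics/ and viewed, at most 10 in all, crops included, and the job is handed in when it is done.

Besides the shell and the picture viewer there is one more tool, called as name(argument=value, ...), one argument or row to a line, values as JSON. arm_command: Moves the arm, as the interface text tells. Scaled input: -1 to 1 covers 0.25 m each way for a shift and pi rad each way for a turn. Its arguments: {"type":"object","properties":{"rows":{"type":"array","items":{"type":"array"}},"claw":{"type":"number"}},"required":["rows"]}

```bash
mkdir -p pics; python3 - <<'E'
from cell import state, viewer, env, models
import cv2,numpy as np
s=state();print(s['t'],s['eef_pos'],s['tcp_rot'],s['opening'])
for c in ("top","scene"):
    p,d=viewer.read_camera(c);cv2.imwrite(f"pics/{c}0.png",p[:,:,::-1]);np.savez(f"pics/{c}0.npz",p=p,d=d)
    for n in ["blue_cyl","home","mouth","burette_tip","orange_cyl","red_bottle","yellow_bottle","beaker","white_bottle","marker"]:
        r=models.mark_of(c,n); print(c,n,[(np.round(x['position']).tolist(),round(x['confidence'],2)) for x in r[:2]])
print(state()['t'])
E
```

```text
0.0 [ 259.82172037 -568.1498987   214.04772779] [-3.14043540e+00 -1.23706814e-04  4.28799377e-01] 1.001137170402382
top blue_cyl [([507.0, -144.0, -3.0], 0.91)]
top home [([611.0, -23.0, 1.0], 0.87)]
top mouth []
top burette_tip [([608.0, -20.0, 221.0], 0.86)]
top orange_cyl [([486.0, 145.0, -0.0], 0.69)]
top red_bottle [([624.0, 368.0, 0.0], 0.88), ([432.0, 409.0, -3.0], 0.38)]
top yellow_bottle [([706.0, 251.0, 0.0], 0.88)]
top beaker [([597.0, -388.0, 2.0], 0.59)]
top white_bottle [([696.0, -244.0, 3.0], 0.63)]
top marker [([433.0, 412.0, -4.0], 0.73), ([486.0, 147.0, -1.0], 0.61)]
scene blue_cyl [([441.0, 408.0, 0.0], 0.67), ([506.0, -145.0, 0.0], 0.64)]
scene home [([609.0, -21.0, 1.0], 0.81)]
scene mouth [([565.0, -12.0, -2.0], 0.87)]
scene burette_tip [([608.0, -26.0, 219.0], 0.92)]
scene orange_cyl [([487.0, 152.0, 3.0], 0.89)]
scene red_bottle [([623.0, 366.0, 1.0], 0.61)]
scene yellow_bottle [([707.0, 250.0, 0.0], 0.72)]
scene beaker [([596.0, -385.0, -0.0], 0.86)]
scene white_bottle [([698.0, -247.0, 2.0], 0.8)]
scene marker [([440.0, 407.0, -0.0], 0.8)]
1.1
```

View pics/top0.png

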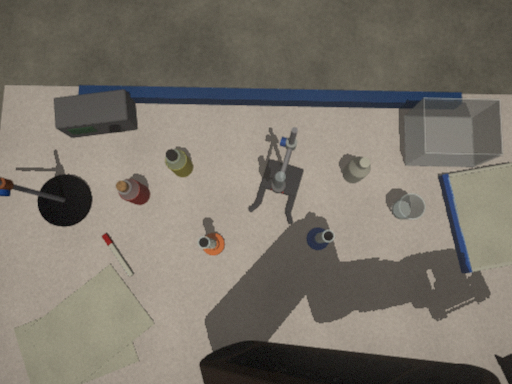

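View pics/scene0.png

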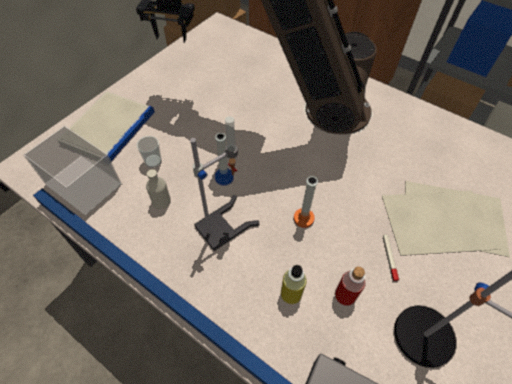

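The top view shows the horseshoe's back at about (283,178), its arms reaching to (252,208) and (290,220), and the blue foot at (318,238). The scene view shows the gripper at upper left, near (165,15). The tool always points down, so I'll check the size of the gripper body and measure the horseshoe's yaw.

```bash
cat > h.py <<'E'
import numpy as np,cv2
from cell import viewer
def cloud(c,d):
    k=viewer.get_calibration(c);K=np.array(k["camera_matrix"]);T=np.linalg.inv(np.array(k["world_to_cam"]))
    v,u=np.mgrid[:d.shape[0],:d.shape[1]]
    P=np.stack([(u-K[0,2])/K[0,0]*d,-(v-K[1,2])/K[1,1]*d,-d],-1)
    return P@T[:3,:3].T+T[:3,3]
def plane_h(c,z,x0,y0,n,s):
    # homography pixel->grid on plane z; grid col = (y0-y)/s, row=(x0-x)/s
    k=viewer.get_calibration(c);K=np.array(k["camera_matrix"]);W=np.array(k["world_to_cam"])
    g=np.float32([[0,0],[n,0],[n,n],[0,n]]);w=[[x0-r*s,y0-q*s,z,1] for q,r in g]
    uv=[]
    for p in w:
        q=W@p; q=K@[q[0],-q[1],-q[2]]; uv.append(q[:2]/q[2])
    return cv2.getPerspectiveTransform(np.float32(uv),g)
E
python3 - <<'E'
from h import *
for c in("top","scene"):
    z=np.load(f"pics/{c}0.npz");P=cloud(c,z['d'])
    k=viewer.get_calibration(c);print(c,np.linalg.inv(np.array(k["world_to_cam"]))[:3,3].round())
    # horseshoe: dark points 12<z<24 near home
    m=(z['d']>0)&(P[...,2]>11)&(P[...,2]<26)&(np.hypot(P[...,0]-610,P[...,1]+22)<150)&(z['p'].max(2)<110)
    Q=P[m]; print(len(Q)); np.save(f"pics/hs_{c}.npy",Q)
z=np.load("pics/scene0.npz");P=cloud("scene",z['d'])
a=0.4288;D=P-np.array([259.8,-568.1,214]);R=np.array([[np.cos(a),np.sin(a)],[np.sin(a),-np.cos(a)]]) # tool axes for roll=pi
L=D[...,:2]@R.T
m=(z['d']>0)&(np.abs(D).max(-1)<260)&(P[...,2]>150)
for lo in range(-20,240,15):
    q=L[m&(D[...,2]>lo)&(D[...,2]<=lo+15)]
    if len(q)>3:print(lo,len(q),"x",np.percentile(q[:,0],[2,98]).round(),"y",np.percentile(q[:,1],[2,98]).round())
h=plane_h("top",18,740,110,600,.4)
im=cv2.warpPerspective(cv2.imread("pics/top0.png"),h,(600,600),flags=cv2.INTER_CUBIC)
cv2.imwrite("pics/rect.png",cv2.convertScaleAbs(im,alpha=1.6))
s=cv2.imread("pics/scene0.png")[0:60,110:210];cv2.imwrite("pics/grip.png",cv2.resize(s,None,fx=5,fy=5,interpolation=2))
E
```

```text
top [ 463.    8. 1188.]
1147
scene [1063.  374. 1013.]
1183
-5 17 x [-9. 14.] y [-54.  50.]
10 37 x [-10.  16.] y [-58.  53.]
25 37 x [-10.  14.] y [-59.  54.]
40 43 x [-8. 17.] y [-60.  56.]
55 40 x [-9. 16.] y [-61.  58.]
70 40 x [-27.  36.] y [-84.  78.]
85 187 x [-30.  39.] y [-84.  77.]
100 211 x [-26.  38.] y [-90.  83.]
115 434 x [-27.  36.] y [-91.  85.]
130 118 x [-11.  30.] y [-52.  15.]
145 85 x [ 6. 29.] y [-52.  13.]
```

View pics/rect.png

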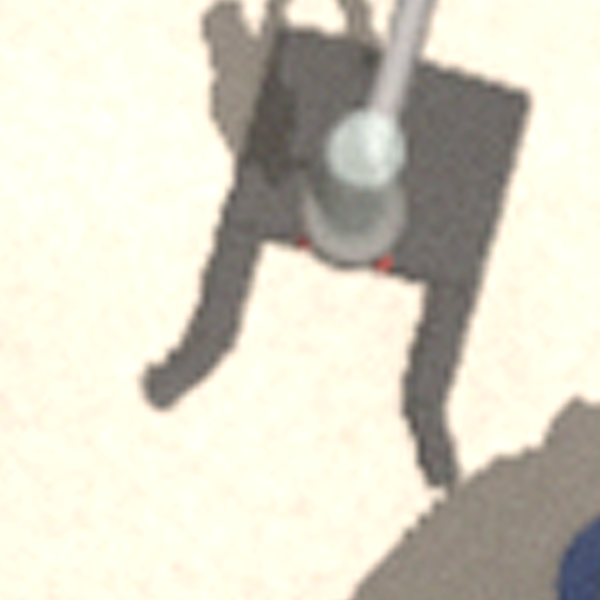

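View pics/grip.png

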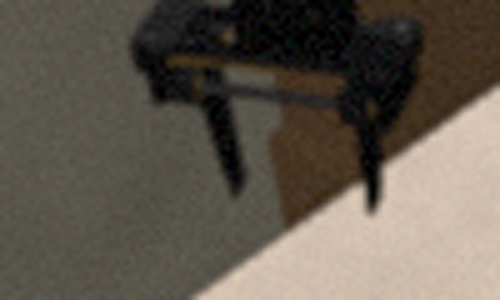

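The rectified view shows the horseshoe with its back edge from (235,230) to (465,280), so its yaw is about -0.23 rad. The gripper crop shows a body far wider than the fingers (±37 by ±90 mm).

With the tool vertical, the body would hit the glass before a finger reached the foot, so I need some tilt. First I'll move clear above the bench on the robot side.

arm_command(
  rows=[
    [[0, 0, -0.2], 0],
    [[0, 0, -0.1], 0],
    [[0.12, -0.16, 0], 0],
    [[0.12, -0.16, 0], 0],
    [[0.12, -0.16, 0], 0],
  ],
  claw=0.4,
)

```text
t: 1.6
eef_pos: [291.8, -420.2, 289.5]
tcp_rot: [3.141, -0.0, 0.428]
ft_force: [1.2, -0.8, 1.0]
opening: 0.636
grip_force: 0.0
```

arm_command(
  rows=[
    [[0.12, -0.16, 0], 0],
    [[0.12, -0.16, 0], 0],
    [[0.12, -0.16, 0], 0],
    [[0.12, -0.16, 0], 0],
    [[0.12, -0.16, 0], 0],
  ],
)

```text
t: 2.1
eef_pos: [345.0, -175.7, 289.9]
tcp_rot: [3.141, -0.0, 0.428]
ft_force: [0.4, 0.0, 0.2]
opening: 0.401
grip_force: 0.0
```

arm_command(
  rows=[
    [[0.12, -0.16, 0], 0],
    [[0.12, -0.16, 0], 0],
    [[0.12, -0.16, 0], 0],
    [[0.12, -0.16, 0], 0],
    [[0, 0, -0.2], 0],
  ],
)

```text
t: 2.6
eef_pos: [386.2, 23.0, 336.5]
tcp_rot: [-3.136, 0.007, 0.436]
ft_force: [1.2, -0.4, -0.3]
opening: 0.403
grip_force: 0.0
```

```bash
python3 - <<'E'
from cell import state
s=state();print(s['t'],s['joints'],s['eef_pos'],s['tcp_rot'],s['opening'])
from h import *
Q=np.vstack([np.load(f"pics/hs_{c}.npy") for c in("top","scene")])
# fit: block + arms model by edge-free matching: maximise points inside outline
from scipy.optimize import minimize
import itertools
def cost(p):
    a=p[2];d=Q[:,:2]-p[:2];x=d@[np.cos(a),np.sin(a)];y=np.abs(d@[-np.sin(a),np.cos(a)])
    blk=np.maximum(np.maximum(32.5-x,x-118),y-53.5)
    o=np.clip(-15-x,0,30)*19.5/30
    arm=np.maximum(np.maximum(-45-x,x-33),np.maximum(35.5+o-y,y-53.5-o))
    e=np.maximum(np.minimum(blk,arm),0);return np.minimum(e,10).mean()-0
best=min((minimize(cost,[610+i,-22+j,a],method='Nelder-Mead') for i,j,a in itertools.product((-6,0,6),(-6,0,6),(-.15,-.3))),key=lambda r:r.fun)
print(best.x,best.fun)
E
```

```text
2.6 [-1.12355857e-01  1.56509716e-02  1.88800455e+00  8.52472983e-04
  1.24663478e+00  1.02197677e+00] [386.18720901  22.96533079 336.54531825] [-3.13636775  0.00700006  0.43620694] 0.4030124612409984
[ 6.06593734e+02 -1.97120678e+01 -2.67980943e-01] 0.8033447054509953
```

arm_command(
  rows=[
    [[0, 0, -0.2], 0],
    [[0, 0, -0.2], 0],
    [[0, 0, -0.2], 0],
    [[0, 0, -0.2], 0],
    [[0, 0, -0.2], 0],
  ],
)

```text
t: 3.1
eef_pos: [386.9, 18.0, 592.0]
tcp_rot: [3.141, -0.001, 0.429]
ft_force: [0.4, 0.3, -0.7]
opening: 0.399
grip_force: 0.0
```

arm_command(
  rows=[
    [[0, 0, -0.2], 0],
    [[0, 0, -0.2], 0],
    [[0, 0, -0.2], 0],
    [[0, 0, -0.2], 0],
    [[0, 0, -0.2], 0],
  ],
)

```text
t: 3.6
eef_pos: [388.9, 17.7, 813.8]
tcp_rot: [3.14, -0.003, 0.429]
ft_force: [1.0, 0.5, 1.0]
opening: 0.404
grip_force: 0.0
```

```bash
python3 - <<'E'
from cell import state
s=state();print(s['t'],s['joints'].round(3),s['eef_pos'],s['tcp_rot'])
E
```

```text
3.6 [-0.125  0.194  0.412 -0.     2.532  1.017] [388.87351117  17.71446245 813.76444263] [ 3.13985138e+00 -2.67920321e-03  4.28844480e-01]
```

arm_command(
  rows=[
    [[0, 0, -0.2], 0],
    [[0, 0, -0.2], 0],
    [[0, 0, -0.2], 0],
    [[0, 0, -0.2], 0],
    [[0, 0, -0.2], 0],
  ],
)

```text
t: 4.1
eef_pos: [290.8, 10.0, 875.1]
tcp_rot: [-3.084, 0.061, 0.43]
ft_force: [-0.4, -0.8, 0.2]
opening: 0.401
grip_force: 0.0
```

```bash
python3 - <<'E'
from cell import state
s=state();print(s['t'],s['joints'].round(3),s['eef_pos'],s['tcp_rot'])
E
```

```text
4.1 [-0.204  0.248  0.048  0.05   2.929  0.987] [290.80903496  10.02896556 875.09244642] [-3.08353093  0.06125045  0.4296001 ]
```

arm_command(
  rows=[
    [[0, 0, 0.2], 0],
    [[0, 0, 0.2], 0],
    [[0, 0, 0.2], 0],
    [[0, 0, 0], 0],
    [[0, 0, 0], 0],
  ],
)

```text
t: 4.6
eef_pos: [289.7, 12.4, 811.0]
tcp_rot: [-3.082, 0.058, 0.429]
ft_force: [-0.5, -0.0, 0.8]
opening: 0.399
grip_force: 0.0
```

```bash
python3 - <<'E'
from cell import state
s=state();print(s['t'],s['joints'].round(3),s['eef_pos'],s['tcp_rot'])
E
```

```text
4.6 [-0.2    0.031  0.628  0.026  2.564  0.964] [289.71447878  12.36644578 811.00975102] [-3.08225333  0.05754071  0.42913137]
```

Tilt picked up at the reach limit stays in the commanded pose. I'll use that in free space high up, turning the tool to yaw 0 and over-reaching outward.

arm_command(
  rows=[
    [[0, 0, 0], 0.0456],
    [[0, 0, 0], 0.0456],
    [[0, 0, 0], 0.0456],
    [[0.2, 0, 0], 0],
    [[0.2, 0, 0], 0],
  ],
)

```text
t: 5.1
eef_pos: [390.2, 12.3, 804.6]
tcp_rot: [-3.113, 0.07, -0.002]
ft_force: [-0.1, -0.1, 0.5]
opening: 0.399
grip_force: 0.0
```

arm_command(
  rows=[
    [[0.2, 0, 0], 0],
    [[0.2, 0, 0], 0],
    [[0.2, 0, 0], 0],
    [[0.2, 0, 0], 0],
    [[0.2, 0, 0], 0],
  ],
)

```text
t: 5.6
eef_pos: [595.7, 11.2, 715.9]
tcp_rot: [-3.109, 0.059, -0.002]
ft_force: [0.4, -0.0, -0.4]
opening: 0.4
grip_force: 0.0
```

```bash
python3 - <<'E'
from cell import state
s=state();print(s['t'],s['joints'].round(3),s['eef_pos'],s['tcp_rot'])
E
```

```text
5.6 [-0.104  0.593  0.047  0.049  2.562  1.51 ] [595.69659352  11.16521986 715.91653381] [-3.10866609e+00  5.85530543e-02 -2.12457552e-03]
```

arm_command(
  rows=[
    [[0.12, 0, 0.16], 0],
    [[0.12, 0, 0.16], 0],
    [[0.12, 0, 0.16], 0],
    [[0.14, 0, 0.14], 0],
    [[0.14, 0, 0.14], 0],
  ],
)

```text
t: 6.1
eef_pos: [741.7, 16.9, 529.7]
tcp_rot: [-3.109, 0.046, -0.002]
ft_force: [-0.4, -0.5, 0.5]
opening: 0.4
grip_force: 0.0
```

```bash
python3 - <<'E'
from cell import state
s=state();print(s['t'],s['joints'].round(3),s['eef_pos'],s['tcp_rot'])
E
```

```text
6.1 [-0.077  0.669  0.441  0.033  2.08   1.512] [741.66454478  16.91838548 529.67479725] [-3.10946568e+00  4.59309746e-02 -2.30234891e-03]
```

arm_command(
  rows=[
    [[0.2, 0, -0.05], 0],
    [[0.2, 0, -0.05], 0],
    [[0.2, 0, -0.05], 0],
    [[0.2, 0, -0.05], 0],
    [[0.2, 0, -0.05], 0],
  ],
)

```text
t: 6.6
eef_pos: [835.9, 13.3, 485.6]
tcp_rot: [-3.105, -0.031, -0.006]
ft_force: [-0.3, 0.5, 0.6]
opening: 0.402
grip_force: 0.0
```

```bash
python3 - <<'E'
from cell import state
s=state();print(s['t'],s['joints'].round(3),s['eef_pos'],s['tcp_rot'])
E
```

```text
6.6 [-0.076  0.911  0.047  0.046  2.155  1.526] [835.86036318  13.27719286 485.57152844] [-3.10505913 -0.03052761 -0.00552992]
```

Over-reaching outward adds about 0.02 rad of tilt per row in the direction I want. I'll keep going.

arm_command(
  rows=[
    [[0.19, 0, -0.1], 0],
    [[0.19, 0, -0.1], 0],
    [[0.19, 0, -0.1], 0],
    [[0.19, 0, -0.1], 0],
    [[0.19, 0, -0.1], 0],
  ],
)

```text
t: 7.1
eef_pos: [866.4, 7.4, 502.8]
tcp_rot: [-3.101, -0.177, -0.011]
ft_force: [-0.3, -0.7, 0.5]
opening: 0.4
grip_force: 0.0
```

arm_command(
  rows=[
    [[0.2, 0, -0.08], 0],
    [[0.2, 0, -0.08], 0],
    [[0.2, 0, -0.08], 0],
    [[0.2, 0, -0.08], 0],
    [[0.2, 0, -0.08], 0],
  ],
)

```text
t: 7.6
eef_pos: [897.5, 2.3, 521.1]
tcp_rot: [-3.097, -0.319, -0.017]
ft_force: [-0.2, -0.1, 0.2]
opening: 0.398
grip_force: 0.0
```

```bash
python3 - <<'E'
from cell import state
s=state();print(s['t'],s['joints'].round(3),s['eef_pos'],s['tcp_rot'])
E
```

```text
7.6 [-0.092  0.885  0.047  0.072  1.894  1.523] [897.46450855   2.26362648 521.09175872] [-3.09662235 -0.31851094 -0.01709115]
```

```bash
python3 - <<'E'
import numpy as np
from scipy.optimize import least_squares
D=[([-1.248,.491,1.559,1.092],[259.8,-568.2,214.5]),([-.125,.194,.412,2.532],[388.9,17.7,813.8]),([-.112,.0157,1.888,1.2466],[386.2,23,336.5]),([-.2,.031,.628,2.564],[289.7,12.4,811]),([-.104,.593,.047,2.562],[595.7,11.2,715.9]),([-.077,.669,.441,2.08],[741.7,16.9,529.7]),([-.076,.911,.047,2.155],[835.9,13.3,485.6]),([-.092,.885,.047,1.894],[897.5,2.3,521.1])]
J=np.array([d[0] for d in D]);X=np.array([d[1] for d in D])
r=X[:,0]*np.cos(J[:,0])+X[:,1]*np.sin(J[:,0])
print("lat",(-X[:,0]*np.sin(J[:,0])+X[:,1]*np.cos(J[:,0])).round(1))
def fk(p,q2,q3,q5):
    h,a,b,L,r0,o=p
    return r0+a*np.sin(q2)+b*np.sin(q2+q3)+L*np.sin(q2+q3+q5), h+a*np.cos(q2)+b*np.cos(q2+q3)+L*np.cos(q2+q3+q5)
f=lambda p:np.r_[fk(p,*J[:,1:].T)[0]-r,fk(p,*J[:,1:].T)[1]-X[:,2]]
s=least_squares(f,[330,450,450,300,0,0]);p=s.x;print(p.round(1),np.abs(s.fun).max().round(1))
for th in (.35,.45,.52,.6,.7):
  for (x,y) in((470,-150),(500,-150),(500,-50),(495,0),(575,-12)):
    rr=np.sqrt(x*x+y*y-66**2); best=least_squares(lambda v:np.array(fk(p,v[0],v[1],np.pi-th-v[0]-v[1]))-[rr,7],[.1,2.2],bounds=([-.84,.05],[2.19,2.79]))
    print(th,x,y,best.x.round(2),"q5",(np.pi-th-best.x.sum()).round(2),"err",np.abs(best.fun).max().round(1))
E
```

```text
lat [66.1 66.  66.  69.7 73.  73.9 76.7 84.7]
[140.6 600.5 411.7 260.4  11.1   0. ] 38.2
0.35 470 -150 [0.54 2.41] q5 -0.16 err 0.0
0.35 500 -150 [0.56 2.34] q5 -0.1 err 0.0
0.35 500 -50 [0.54 2.39] q5 -0.14 err 0.0
0.35 495 0 [0.54 2.4 ] q5 -0.15 err 0.0
0.35 575 -12 [0.59 2.21] q5 -0.01 err 0.0
0.45 470 -150 [0.56 2.47] q5 -0.33 err 0.0
0.45 500 -150 [0.57 2.4 ] q5 -0.28 err 0.0
0.45 500 -50 [0.56 2.45] q5 -0.32 err 0.0
0.45 495 0 [0.56 2.47] q5 -0.33 err 0.0
0.45 575 -12 [0.59 2.28] q5 -0.18 err 0.0
0.52 470 -150 [0.58 2.51] q5 -0.47 err 0.0
0.52 500 -150 [0.58 2.44] q5 -0.41 err 0.0
0.52 500 -50 [0.58 2.49] q5 -0.45 err 0.0
0.52 495 0 [0.58 2.51] q5 -0.46 err 0.0
0.52 575 -12 [0.6  2.32] q5 -0.3 err 0.0
0.6 470 -150 [0.61 2.56] q5 -0.63 err 0.0
0.6 500 -150 [0.61 2.49] q5 -0.56 err 0.0
0.6 500 -50 [0.61 2.54] q5 -0.61 err 0.0
0.6 495 0 [0.61 2.56] q5 -0.63 err 0.0
0.6 575 -12 [0.62 2.37] q5 -0.45 err 0.0
0.7 470 -150 [0.66 2.62] q5 -0.85 err 0.0
0.7 500 -150 [0.65 2.55] q5 -0.76 err 0.0
0.7 500 -50 [0.66 2.6 ] q5 -0.82 err 0.0
0.7 495 0 [0.66 2.62] q5 -0.84 err 0.0
0.7 575 -12 [0.65 2.42] q5 -0.63 err 0.0
```

```bash
cat > fk.py <<'E'
import numpy as np
from scipy.optimize import least_squares
from scipy.spatial.transform import Rotation as Ro
R=lambda ax,a:Ro.from_rotvec(np.array(ax)*a)
def fk(p,q):
    h,a,b,e,r0,lat,L,w=p
    r1=R([0,0,1],q[0]); r2=r1*R([0,1,0],q[1]); r3=r2*R([0,1,0],q[2]); r4=r3*R([0,0,1],q[3]); r5=r4*R([0,1,0],q[4])
    P=r1.apply([r0,lat,h])+r2.apply([0,0,a])+r3.apply([e,0,b])+r5.apply([w,0,L])
    return P,r5.apply([0,0,1]),r5.apply([0,1,0])
E
python3 - <<'E'
from fk import *
D=[([-1.248,.491,1.559,0,1.092],[259.886,-568.424,214.661]),([-.125,.194,.412,0,2.532],[388.9,17.7,813.8]),([-.2,.031,.628,.026,2.564],[289.7,12.4,811]),([-.104,.593,.047,.049,2.562],[595.7,11.2,715.9]),([-.077,.669,.441,.033,2.08],[741.7,16.9,529.7]),([-.076,.911,.047,.046,2.155],[835.9,13.3,485.6]),([-.092,.885,.047,.072,1.894],[897.5,2.3,521.1]),([-.204,.248,.048,.05,2.929],[290.8,10,875.1])]
f=lambda p:np.concatenate([fk(p,q)[0]-x for q,x in D])
s=least_squares(f,[330,450,400,0,0,66,300,0]);print(s.x.round(1),s.fun.reshape(-1,3).round(1)); np.save("p.npy",s.x)
print("tilt now",fk(s.x,D[6][0])[1])
p=s.x
def ik(x,y,z,tz,guess,fixed=None):
    t=np.array(tz)/np.linalg.norm(tz)
    g=lambda q:np.r_[(fk(p,q)[0]-[x,y,z])/100,(fk(p,q)[1]-t)*3]
    lo=[-3.1,-.84,.05,-1.13,.06];hi=[3.1,2.19,2.79,4.28,2.93]
    b=min((least_squares(g,np.clip(u,np.array(lo)+.01,np.array(hi)-.01),bounds=(lo,hi)) for u in guess),key=lambda r:r.cost);return b.x.round(2),round(b.cost,4)
for th in(0,.2,.35,.5):
  for az in (0,.6,-.6):
    for (x,y) in((470,-150),(500,-150),(500,0),(575,-12)):
      tz=[np.sin(th)*np.cos(az),np.sin(th)*np.sin(az),-np.cos(th)]
      print(th,az,x,y,"A",*ik(x,y,8,tz,[[0,.5,1.8,0,.5]]),"B",*ik(x,y,8,tz,[[0,.5,2.,3.1,.3]]))
E
```

```text
[195.2 587.3 410.9  43.1  -1.1  66.  270.8  -1. ] [[-0.1  0.   0.1]
 [-0.1 -0.   0.1]
 [ 0.2  0.1 -0.2]
 [ 0.3  0.3 -0. ]
 [-0.  -0.1 -0. ]
 [-0.1 -0.3  0.2]
 [ 0.1 -0.2 -0.1]
 [-0.2  0.3  0. ]]
tilt now [ 0.31387548  0.03954448 -0.9486403 ]
0 0 470 -150 A [-0.44  0.64  2.06 -0.    0.45] 0.0 B [-0.44  0.64  2.06 -0.    0.45] 0.0
0 0 500 -150 A [-0.42  0.66  1.98 -0.    0.5 ] 0.0 B [-0.42  0.66  1.98  0.    0.5 ] 0.0
0 0 500 0 A [-0.13  0.64  2.04 -0.    0.46] 0.0 B [-0.13  0.64  2.04  0.    0.46] 0.0
0 0 575 -12 A [-0.14  0.7   1.85  0.    0.59] 0.0 B [-0.14  0.7   1.85  0.    0.59] 0.0
0 0.6 470 -150 A [-0.44  0.64  2.06 -0.    0.45] 0.0 B [-0.44  0.64  2.06 -0.    0.45] 0.0
0 0.6 500 -150 A [-0.42  0.66  1.98 -0.    0.5 ] 0.0 B [-0.42  0.66  1.98  0.    0.5 ] 0.0
0 0.6 500 0 A [-0.13  0.64  2.04 -0.    0.46] 0.0 B [-0.13  0.64  2.04  0.    0.46] 0.0
0 0.6 575 -12 A [-0.14  0.7   1.85  0.    0.59] 0.0 B [-0.14  0.7   1.85  0.    0.59] 0.0
0 -0.6 470 -150 A [-0.44  0.64  2.06 -0.    0.45] 0.0 B [-0.44  0.64  2.06 -0.    0.45] 0.0
0 -0.6 500 -150 A [-0.42  0.66  1.98 -0.    0.5 ] 0.0 
[... 2864 characters left out ...]
] 0.0 B [-0.71  0.67  2.23  1.38  0.49] 0.0
0.5 0.6 500 -150 A [-0.66  0.68  2.17  1.32  0.49] 0.0 B [-0.66  0.68  2.17  1.32  0.49] 0.0
0.5 0.6 500 0 A [-0.35  0.66  2.29  1.85  0.42] 0.0 B [-0.35  0.66  2.29  1.85  0.42] 0.0
0.5 0.6 575 -12 A [-0.32  0.69  2.11  1.52  0.39] 0.0 B [-0.32  0.69  2.11  1.52  0.39] 0.0
0.5 -0.6 470 -150 A [-0.41  0.57  2.22 -1.13  0.06] 0.1695 B [-0.39  0.66  2.36  3.41  0.38] 0.0
0.5 -0.6 500 -150 A [-0.39  0.6   2.17 -1.13  0.07] 0.1287 B [-0.36  0.66  2.29  3.51  0.32] 0.0
0.5 -0.6 500 0 A [-0.    0.6   2.16 -1.13  0.26] 0.1398 B [0.02 0.66 2.29 4.04 0.36] 0.0
0.5 -0.6 575 -12 A [-0.02  0.66  2.03 -1.13  0.26] 0.0558 B [-0.02  0.69  2.13  4.28  0.29] 0.0013
```

```bash
python3 - <<'E'
from h import *
for c in("top","scene"):
    z=np.load(f"pics/{c}0.npz");P=cloud(c,z['d'])
    m=(z['d']>0)&(P[...,2]>200)&(P[...,1]>150)&(P[...,0]>300)
    Q=P[m];print(c,len(Q));
    for lo in range(200,700,50):
        q=Q[(Q[:,2]>lo)&(Q[:,2]<=lo+50)]
        if len(q):print(lo,len(q),q[:,:2].min(0).round(),q[:,:2].max(0).round())
E
```

```text
top 338
200 96 [472. 150.] [606. 580.]
250 109 [575. 565.] [612. 592.]
300 133 [575. 564.] [612. 582.]
scene 883
200 123 [471. 151.] [607. 586.]
250 254 [578. 567.] [614. 642.]
300 328 [575. 568.] [614. 638.]
350 144 [599. 575.] [608. 586.]
400 34 [598. 575.] [608. 583.]
```

arm_command(
  rows=[
    [[-0.08, -0.177, -0.018], 0],
    [[-0.08, -0.177, -0.018], 0],
    [[-0.08, -0.177, -0.018], 0],
    [[-0.08, -0.177, -0.018], 0],
    [[-0.08, -0.177, -0.018], 0],
  ],
)

```text
t: 8.1
eef_pos: [800.4, 217.7, 525.6]
tcp_rot: [-3.094, -0.325, -0.018]
ft_force: [0.7, -0.1, -1.3]
opening: 0.402
grip_force: 0.0
```

arm_command(
  rows=[
    [[-0.08, -0.177, -0.018], 0],
    [[-0.08, -0.177, -0.018], 0],
    [[-0.08, -0.177, -0.018], 0],
    [[-0.08, -0.177, -0.018], 0],
    [[-0.08, -0.177, -0.018], 0],
  ],
)

```text
t: 8.6
eef_pos: [699.0, 440.0, 525.3]
tcp_rot: [-3.091, -0.324, -0.019]
ft_force: [0.9, -0.0, -0.0]
opening: 0.403
grip_force: 0.0
```

arm_command(
  rows=[
    [[-0.08, -0.177, -0.018], 0],
    [[-0.08, -0.177, -0.018], 0],
    [[-0.08, -0.177, -0.018], 0],
    [[-0.08, -0.177, -0.018], 0],
    [[-0.08, -0.177, -0.018], 0],
  ],
)

```text
t: 9.1
eef_pos: [590.9, 653.9, 515.0]
tcp_rot: [-3.092, -0.32, -0.017]
ft_force: [1.6, 0.5, 23.5]
opening: 0.404
grip_force: 0.0
```

```bash
cat > st.py <<'E'
from cell import state
import numpy as np
from scipy.spatial.transform import Rotation as Ro
s=state();M=Ro.from_euler('xyz',s['tcp_rot']).as_matrix()
print("t",round(s['t'],2),"q",s['joints'].round(3),"p",s['eef_pos'].round(1),"rpy",s['tcp_rot'].round(3),"F",s['ft_force'].round(1),"open",round(s['opening'],2))
print("tool in world cols x,y,z:\n",M.round(3))
E
python3 st.py
```

```text
t 9.1 q [ 0.823  0.893  0.046 -0.217  1.94   2.298] p [590.9 653.9 515. ] rpy [-3.092 -0.32  -0.017] F [ 1.6  0.5 23.5] open 0.4
tool in world cols x,y,z:
 [[ 0.949 -0.002  0.315]
 [-0.017 -0.999  0.044]
 [ 0.315 -0.047 -0.948]]
```

arm_command(
  rows=[
    [[0.12, -0.14, -0.06], 0],
    [[0.12, -0.14, -0.06], 0],
    [[0.12, -0.14, -0.06], 0],
    [[0.12, -0.14, -0.06], 0],
    [[0.12, -0.14, -0.06], 0],
  ],
)

```text
t: 9.6
eef_pos: [603.2, 684.7, 535.1]
tcp_rot: [-2.982, -0.42, -0.031]
ft_force: [-0.5, -0.8, 0.1]
opening: 0.399
grip_force: 0.0
```

```bash
python3 st.py
```

```text
t 9.6 q [ 0.837  0.883  0.047 -0.212  1.806  2.313] p [603.2 684.7 535.1] rpy [-2.982 -0.42  -0.031] F [-0.5 -0.8  0.1] open 0.4
tool in world cols x,y,z:
 [[ 0.913  0.034  0.407]
 [-0.028 -0.989  0.146]
 [ 0.408 -0.145 -0.902]]
```

```bash
cat > plan.py <<'E'
import numpy as np
from scipy.spatial.transform import Rotation as Ro
def box(x,y,z,s=2.5):
    g=[np.linspace(a,b,max(2,int((b-a)/s)+1)) for a,b in(x,y,z)]
    return np.stack(np.meshgrid(*g,indexing='ij'),-1).reshape(-1,3)
def tool(w):
    f=np.vstack([box((-10,10),(w/2,w/2+12),(-78,0),1.5),box((-10,10),(-w/2-12,-w/2),(-78,0),1.5)])
    b=np.vstack([box((-37.5,37.5),(-90,90),(-135,-78),4),box((-45,45),(-45,45),(-270,-135),6)])
    return f,b
F0={}
def rot(M0,psi): return M0@Ro.from_euler('z',psi).as_matrix()
def profile(M,w,pd,low=3.,ls=np.arange(-70,71,1.)):
    if w not in F0:F0[w]=tool(w)
    f,b=[q@M.T for q in F0[w]]; h=low-f[:,2].min(); f=f+[0,0,h];b=b+[0,0,h]
    p=np.array([np.cos(pd),np.sin(pd)]);n=np.array([-p[1],p[0]])
    def d(P,zl,zh,r):
        q=P[(P[:,2]>zl)&(P[:,2]<zh)]
        if not len(q):return np.full(len(ls),-999.)
        a=q[:,:2]@p;l=q[:,:2]@n
        u=r*r-(ls[:,None]-l)**2
        return np.where(u>0,a+np.sqrt(np.maximum(u,0)),-999).max(1)
    foot=np.maximum(d(f,0,16,32),-999);col=d(f,16,41,18);gl=np.maximum(d(f,38,201,16),d(b,38,201,16))
    return ls,foot,col,gl,h
E
python3 - <<'E'
from plan import *
from cell import state
s=state()
M0=Ro.from_euler('xyz',s['tcp_rot']).as_matrix()
for name,pd in(("A90",np.pi/2),("A100",1.75),("A80",1.4),("B",-.25)):
  res=[]
  for psi in np.arange(-1.6,1.6,.1):
    M=rot(M0,psi)
    for w in(0,20,40,60,95):
      ls,ft,co,gl,h=profile(M,w,pd)
      for i in range(5,len(ls)-5):
        if ft[i]>-900 and ft[i]==ft[i-5:i+6].min() and ft[i-5]>ft[i]+1 and ft[i+5]>ft[i]+1:
          res.append((ft[i]-max(co[i],gl[i]),round(psi,1),w,ls[i],ft[i].round(1),(ft[i]-co[i]).round(1),(ft[i]-gl[i]).round(1),round(h,1)))
  res.sort(key=lambda r:-r[0]);print(name);[print("  ",[float(v) for v in r]) for r in res[:7]]
E
```

```text
A90
A100
A80
   [-6.181820016512265, -0.3, 95.0, -19.0, -8.0, 15.6, -6.2, 8.4]
   [-17.2280088301545, -0.4, 95.0, -14.0, -9.3, 15.9, -17.2, 8.8]
   [-25.613903591598433, -0.5, 95.0, -10.0, -11.7, 15.5, -25.6, 11.3]
   [-27.715778195415158, -0.1, 95.0, -13.0, -12.4, 15.1, -27.7, 13.4]
   [-32.62265791600357, -0.6, 95.0, -7.0, -14.9, 15.2, -32.6, 13.8]
B
   [8.184451476931303, -0.5, 60.0, 16.0, 15.8, 17.1, 8.2, 10.1]
   [7.515540375560326, -0.4, 60.0, 14.0, 17.1, 18.8, 7.5, 8.4]
   [6.715521628696225, -0.3, 60.0, 12.0, 18.2, 21.1, 6.7, 8.1]
   [6.007584950615941, -0.2, 60.0, 10.0, 19.2, 22.8, 6.0, 9.9]
   [1.312358345223906, -0.6, 60.0, 13.0, 12.5, 17.8, 1.3, 11.8]
   [0.5240254347964068, -0.1, 60.0, 8.0, 15.7, 20.3, 0.5, 11.6]
   [-5.285574296269148, 0.0, 60.0, 6.0, 11.7, 20.8, -5.3, 13.2]
```

```bash
cat > pl2.py <<'E'
from plan import *
from cell import state
s=state()
M0=Ro.from_euler('xyz',s['tcp_rot']).as_matrix()
def tilt(sx,sy):
    z=M0[:,2];t=np.array([sx,sy,-np.sqrt(1-sx*sx-sy*sy)]);c=np.cross(z,t);n=np.linalg.norm(c)
    return Ro.from_rotvec(c/n*np.arcsin(n) if n>1e-6 else c).as_matrix()@M0
def best(M,pds,ws,kind,k=1):
  res=[]
  for pd in pds:
   for psi in np.arange(-1.6,1.6,.1):
    for w in ws:
      ls,ft,co,gl,h=profile(rot(M,psi),w,pd)
      for i in range(5,len(ls)-5):
        if ft[i]<-900: continue
        nest=ft[i]==ft[i-5:i+6].min() and ft[i-5]>ft[i]+1 and ft[i+5]>ft[i]+1
        flat=abs(ft[i+4]-ft[i-4])<1.0 and abs(ft[i+4]-ft[i])<1.2
        if (nest if kind=='n' else flat): res.append((min(ft[i]-co[i],ft[i]-gl[i]).round(1),round(pd,2),round(psi,1),w,ls[i],ft[i].round(1),round(h,1),'nest' if nest else 'flat'))
  res.sort(key=lambda r:-r[0]);return [tuple(str(v) for v in r) for r in res[:k]]
E
python3 - <<'E'
from pl2 import *
for sx,sy in((.407,.146),(.44,.18),(.45,.25),(.45,.35),(.35,.35)):
    M=tilt(sx,sy);print(sx,sy)
    print("  Bn",best(M,[-.25],(40,50,60),'n')); print("  An",best(M,[1.5,1.75],(20,40,60),'n')); print("  Af",best(M,[1.5,1.6,1.75],(0,40,95),'f',2))
E
```

```text
0.407 0.146
  Bn [('15.9', '-0.25', '-0.3', '50', '16.0', '24.9', '8.0', 'nest')]
  An []
  Af [('16.4', '1.5', '-1.0', '0', '2.0', '46.3', '9.6', 'flat'), ('16.3', '1.5', '-1.0', '40', '19.0', '56.3', '14.9', 'flat')]
0.44 0.18
  Bn [('15.6', '-0.25', '-0.3', '50', '16.0', '24.6', '9.2', 'nest')]
  An []
  Af [('16.7', '1.5', '-1.2', '0', '5.0', '45.0', '10.4', 'flat'), ('16.7', '1.5', '-1.1', '95', '44.0', '65.4', '25.2', 'flat')]
0.45 0.25
  Bn [('16.4', '-0.25', '-0.4', '60', '15.0', '16.2', '10.0', 'nest')]
  An []
  Af [('16.6', '1.5', '-1.2', '0', '5.0', '44.7', '10.9', 'flat'), ('16.6', '1.5', '-1.2', '40', '23.0', '51.3', '17.7', 'flat')]
0.45 0.35
  Bn []
  An [('15.4', '1.5', '-0.4', '60', '-14.0', '9.1', '13.7', 'nest')]
  Af [('16.6', '1.5', '-1.6', '40', '34.0', '39.6', '21.3', 'flat'), ('16.6', '1.5', '-1.6', '95', '58.0', '38.4', '34.4', 'flat')]
0.35 0.35
  Bn []
  An [('16.8', '1.5', '-0.7', '60', '-16.0', '15.7', '8.6', 'nest')]
  Af [('16.6', '1.5', '-1.5', '0', '16.0', '41.3', '10.7', 'flat'), ('16.6', '1.5', '-1.5', '40', '34.0', '41.7', '17.6', 'flat')]
```

```bash
python3 - <<'E'
from pl2 import *
M=M0
res=[]
for pd in(1.45,1.6,1.75,1.9):
  for psi in np.arange(-2.2,1.6,.1):
    for w in(0,10,20,30,40,60,80,95):
      ls,ft,co,gl,h=profile(rot(M,psi),w,pd)
      for i in range(12,len(ls)-12):
        if ft[i-12:i+13].min()<-900: continue
        pp=np.polyfit(ls[i-12:i+13],ft[i-12:i+13],2)
        m=min(ft[i]-co[i],ft[i]-gl[i])
        if abs(ft[i+1]-ft[i-1])<.1 and m>7: res.append((pp[0]*100,m.round(1),pd,psi.round(1),w,ls[i],ft[i].round(1),h.round(1)))
res.sort(key=lambda r:-r[0])
for r in res[:14]:print([round(float(v),2) for v in r])
E
```

```text
[32.19, 12.1, 1.45, -0.2, 95.0, -25.0, -10.0, 10.9]
[31.98, 13.1, 1.45, -0.3, 95.0, -27.0, -7.6, 8.4]
[31.07, 15.1, 1.45, -0.3, 95.0, -28.0, -7.5, 8.4]
[30.04, 9.1, 1.45, -0.2, 95.0, -24.0, -10.0, 10.9]
[28.43, 15.5, 1.45, -0.3, 95.0, -29.0, -7.6, 8.4]
[26.63, 14.6, 1.6, -0.4, 95.0, -27.0, -9.0, 8.8]
[24.49, 14.5, 1.45, -0.4, 80.0, -26.0, 1.8, 8.6]
[23.67, 14.6, 1.45, -0.4, 80.0, -27.0, 1.8, 8.6]
[22.3, 13.8, 1.6, -0.4, 95.0, -26.0, -9.0, 8.8]
[21.53, 14.6, 1.45, -0.4, 80.0, -28.0, 1.8, 8.6]
[17.95, 14.7, 1.45, -0.4, 80.0, -29.0, 1.8, 8.6]
[17.86, 15.5, 1.45, -0.3, 80.0, -26.0, -0.7, 8.3]
[17.04, 11.1, 1.6, -0.4, 95.0, -25.0, -9.0, 8.8]
[17.03, 10.9, 1.45, -0.5, 80.0, -26.0, 2.2, 10.8]
```

```bash
python3 - <<'E'
from pl2 import *
for sx,sy in((.42,.22),(.42,.27),(.42,.31),(.48,.3),(.5,.35),(.36,.27),(.36,.2)):
    M=tilt(sx,sy);print(sx,sy)
    print("  Bn",best(M,[-.25],(40,50,60,70),'n',2)); print("  An",best(M,[1.4,1.57,1.75],(40,50,60,70),'n',2))
E
```

```text
0.42 0.22
  Bn [('15.3', '-0.25', '-0.5', '60', '17.0', '15.7', '8.4', 'nest'), ('12.3', '-0.25', '-0.4', '60', '14.0', '16.6', '9.0', 'nest')]
  An [('10.0', '1.4', '-0.5', '70', '-17.0', '8.2', '8.5', 'nest'), ('4.0', '1.4', '-0.6', '70', '-14.0', '7.4', '10.7', 'nest')]
0.42 0.27
  Bn [('15.8', '-0.25', '-0.5', '60', '17.0', '15.3', '8.9', 'nest'), ('14.2', '-0.25', '-0.4', '60', '15.0', '14.6', '10.9', 'nest')]
  An [('15.7', '1.4', '-0.6', '60', '-17.0', '15.5', '9.2', 'nest'), ('13.4', '1.4', '-0.7', '60', '-15.0', '14.0', '11.2', 'nest')]
0.42 0.31
  Bn [('16.2', '-0.25', '-0.6', '70', '17.0', '8.0', '8.3', 'nest'), ('15.7', '-0.25', '-0.7', '70', '17.0', '6.1', '10.7', 'nest')]
  An [('16.3', '1.4', '-0.7', '60', '-14.0', '15.2', '10.4', 'nest'), ('16.0', '1.4', '-0.6', '60', '-17.0', '15.6', '8.3', 'nest')]
0.48 0.3
  Bn [('18.3', '-0.25', '-0.5', '70', '14.0', '8.5', '9.4', 'nest'), ('17.5', '-0.25', '-0.6', '70', '14.0', '6.7', '10.6', 'nest')]
  An [('16.7', '1.4', '-0.5', '70', '-16.0', '7.9', '9.4', 'nest'), ('16.7', '1.4', '-0.4', '70', '-14.0', '5.3', '12.0', 'nest')]
0.5 0.35
  Bn [('16.7', '-0.25', '-0.7', '70', '12.0', '3.8', '12.8', 'nest'), ('16.4', '-0.25', '-0.6', '70', '16.0', '7.4', '10.0', 'nest')]
  An [('18.5', '1.4', '-0.6', '70', '-13.0', '7.9', '10.0', 'nest'), ('18.0', '1.4', '-0.5', '70', '-13.0', '6.5', '11.1', 'nest')]
0.36 0.27
  Bn [('13.2', '-0.25', '-0.5', '60', '18.0', '15.7', '9.5', 'nest'), ('6.7', '-0.25', '-0.4', '60', '15.0', '13.8', '11.3', 'nest')]
  An [('12.1', '1.4', '-0.6', '60', '-17.0', '15.7', '7.7', 'nest'), ('10.6', '1.4', '-0.7', '60', '-15.0', '17.2', '9.2', 'nest')]
0.36 0.2
  Bn [('12.8', '-0.25', '-0.3', '50', '16.0', '24.6', '9.9', 'nest'), ('7.6', '-0.25', '-0.2', '50', '14.0', '22.0', '11.3', 'nest')]
  An [('8.1', '1.4', '-0.6', '60', '-18.0', '15.8', '9.0', 'nest'), ('2.9', '1.4', '-0.7', '60', '-15.0', '14.7', '10.7', 'nest')]
```

arm_command(
  rows=[
    [[0, 0, 0], -0.0475],
    [[0, 0, 0], -0.0475],
    [[0, 0, 0], -0.0475],
    [[0, 0, 0], -0.0475],
    [[0, 0, 0], 0],
  ],
  claw=0.63,
)

```text
t: 10.1
eef_pos: [602.7, 684.9, 534.4]
tcp_rot: [3.02, -0.43, 0.63]
ft_force: [0.3, 0.5, -0.2]
opening: 0.625
grip_force: 0.0
```

```bash
cat >> st.py <<'E'
import sys
if len(sys.argv)>3:
    v=np.array(list(map(float,sys.argv[1:4])));u=M.T@v;n=max(1,int(np.ceil(np.linalg.norm(v)/48)));print("tool total",(u/250).round(4),"rows",n,"per row",(u/250/n).round(4))
E
python3 st.py -383 165 0; python3 - <<'E'
from pl2 import *
for sx,sy in((.42,.27),(.44,.31),(.45,.27)):
    M=tilt(sx,sy)
    for pd in(-.25,0.2,1.4,1.6,1.7):
        print(sx,sy,pd,best(rot(M,0),[pd],(54,60,66),'n',2))
E
```

```text
t 10.1 q [ 0.838  0.884  0.047 -0.212  1.807  1.714] p [602.7 684.9 534.4] rpy [ 3.02 -0.43  0.63] F [ 0.3  0.5 -0.2] open 0.62
tool in world cols x,y,z:
 [[ 0.735  0.543  0.406]
 [ 0.535 -0.832  0.145]
 [ 0.417  0.111 -0.902]]
tool total [-0.7724 -1.3817 -0.5262] rows 9 per row [-0.0858 -0.1535 -0.0585]
0.42 0.27 -0.25 [('16.0', '-0.25', '0.0', '66', '18.0', '10.6', '9.3', 'nest'), ('15.8', '-0.25', '0.1', '60', '17.0', '15.3', '8.9', 'nest')]
0.42 0.27 0.2 [('18.2', '0.2', '0.0', '54', '11.0', '23.7', '9.1', 'nest'), ('18.0', '0.2', '0.1', '54', '9.0', '24.9', '8.8', 'nest')]
0.42 0.27 1.4 [('16.0', '1.4', '0.1', '66', '-18.0', '10.8', '8.9', 'nest'), ('15.7', '1.4', '0.0', '60', '-17.0', '15.5', '9.2', 'nest')]
0.42 0.27 1.6 []
0.42 0.27 1.7 []
0.44 0.31 -0.25 [('16.0', '-0.25', '0.1', '66', '15.0', '10.2', '10.2', 'nest'), ('15.6', '-0.25', '0.0', '66', '18.0', '10.4', '8.9', 'nest')]
0.44 0.31 0.2 [('21.2', '0.2', '0.0', '54', '11.0', '23.4', '8.9', 'nest'), ('20.8', '0.2', '0.1', '54', '9.0', '23.6', '10.0', 'nest')]
0.44 0.31 1.4 [('17.6', '1.4', '0.0', '66', '-15.0', '11.7', '8.9', 'nest'), ('16.9', '1.4', '0.1', '66', '-15.0', '9.7', '10.2', 'nest')]
0.44 0.31 1.6 []
0.44 0.31 1.7 []
0.45 0.27 -0.25 [('16.5', '-0.25', '0.0', '66', '16.0', '9.9', '10.3', 'nest'), ('16.5', '-0.25', '0.1', '66', '15.0', '11.5', '8.6', 'nest')]
0.45 0.27 0.2 [('20.7', '0.2', '0.1', '54', '9.0', '24.9', '8.5', 'nest'), ('19.8', '0.2', '0.0', '54', '10.0', '23.1', '10.0', 'nest')]
0.45 0.27 1.4 [('15.7', '1.4', '0.1', '66', '-18.0', '10.7', '8.6', 'nest'), ('15.5', '1.4', '0.2', '66', '-17.0', '8.4', '10.9', 'nest')]
0.45 0.27 1.6 []
0.45 0.27 1.7 []
```

arm_command(
  rows=[
    [[-0.09, -0.155, -0.05], 0],
    [[-0.09, -0.155, -0.05], 0],
    [[-0.09, -0.155, -0.05], 0],
    [[-0.09, -0.155, -0.05], 0],
    [[-0.09, -0.155, -0.05], 0],
  ],
)

```text
t: 10.6
eef_pos: [387.9, 778.3, 525.3]
tcp_rot: [3.027, -0.435, 0.62]
ft_force: [0.0, 0.3, 1.4]
opening: 0.627
grip_force: 0.0
```

arm_command(
  rows=[
    [[-0.09, -0.155, -0.05], 0],
    [[-0.09, -0.155, -0.05], 0],
    [[-0.09, -0.155, -0.05], 0],
    [[-0.09, -0.155, -0.05], 0],
    [[0, 0, 0], 0],
  ],
)

```text
t: 11.1
eef_pos: [212.4, 854.4, 513.0]
tcp_rot: [3.027, -0.431, 0.627]
ft_force: [0.6, 0.9, -0.7]
opening: 0.629
grip_force: 0.0
```

```bash
python3 st.py 8 42 26
```

```text
t 11.1 q [ 1.365  0.86   0.158 -0.388  1.852  2.173] p [212.4 854.4 513. ] rpy [ 3.027 -0.431  0.627] F [ 0.6  0.9 -0.7] open 0.63
tool in world cols x,y,z:
 [[ 0.736  0.544  0.403]
 [ 0.533 -0.832  0.151]
 [ 0.418  0.104 -0.903]]
tool total [ 0.1565 -0.1116 -0.0557] rows 2 per row [ 0.0783 -0.0558 -0.0278]
```

arm_command(
  rows=[
    [[0.15, -0.11, -0.06], 0],
    [[0.15, -0.11, -0.06], 0],
    [[0.15, -0.11, -0.06], 0],
    [[0.15, -0.11, -0.06], 0],
    [[0.15, -0.11, -0.06], 0],
  ],
)

```text
t: 11.6
eef_pos: [224.6, 885.0, 539.2]
tcp_rot: [3.102, -0.542, 0.635]
ft_force: [0.4, -0.1, -0.0]
opening: 0.629
grip_force: 0.0
```

arm_command(
  rows=[
    [[0.15, -0.12, -0.06], 0],
    [[0.15, -0.12, -0.06], 0],
    [[0, 0, 0], 0],
    [[0, 0, 0], 0],
    [[0, 0, 0], 0],
  ],
)

```text
t: 12.1
eef_pos: [219.1, 895.3, 550.6]
tcp_rot: [3.132, -0.585, 0.639]
ft_force: [0.2, 1.3, 0.1]
opening: 0.632
grip_force: 0.0
```

```bash
python3 st.py 200 -1100 0
```

```text
t 12.1 q [ 1.37   0.887  0.047 -0.391  1.742  2.145] p [219.1 895.3 550.6] rpy [ 3.132 -0.585  0.639] F [0.2 1.3 0.1] open 0.63
tool in world cols x,y,z:
 [[ 0.669  0.593  0.449]
 [ 0.498 -0.805  0.322]
 [ 0.552  0.008 -0.834]]
tool total [-1.6539  4.0179 -1.0587] rows 24 per row [-0.0689  0.1674 -0.0441]
```

```bash
cat > path.py <<'E'
from fk import *
p=np.load("p.npy")
LO=np.array([-3.1,-.84,.05,-1.13,.06,-2.69]);HI=np.array([3.1,2.19,2.79,4.28,2.93,2.69])
def full(q,off):
    h,a,b,e,r0,lat,L,w=p
    P,_,_=fk(p,q[:5])
    r=R([0,0,1],q[0])*R([0,1,0],q[1]+q[2])*R([0,0,1],q[3])*R([0,1,0],q[4])*R([0,0,1],q[5]+off)
    return P,r
def track(q,wps,M,off,n=20):
    P0=full(q,off)[0];out=[]
    for W in wps:
        for k in range(1,n+1):
            X=P0+(np.array(W)-P0)*k/n
            g=lambda v:np.r_[(full(v,off)[0]-X)/100,(full(v,off)[1].as_matrix()-M).ravel()*2]
            s=least_squares(g,np.clip(q,LO+1e-4,HI-1e-4),bounds=(LO,HI));dq=np.abs(s.x-q).max();q=s.x;out.append((s.cost,q[4],dq))
        P0=np.array(W);o=np.array(out);out=[]
        print(W,q.round(2),"maxcost %.4f minq5 %.2f maxdq %.2f"%(o[:,0].max(),o[:,1].min(),o[:,2].max()))
    return q
E
python3 - <<'E'
from path import *
from cell import state
s=state();M=Ro.from_euler('xyz',s['tcp_rot']).as_matrix();q=s['joints']
A=full(q,0)[1].as_matrix(); D=A.T@M; off=np.arctan2(D[1,0],D[0,0]); print("off",off,D.round(2))
print(full(q,off)[0]); np.save("off.npy",off)
q=track(q,[(520,450,450),(480,-100,400),(430,-240,300),(460,-210,30),(470,-170,9),(480,-20,9),(590,-20,9)],M,off)
from plan import *
for psi in(-.4,-.3,-.2,-.1,0,.1,.2):
  for pd in(1.75,1.6,1.4,.6,-.25):
    for w in(50,60):
      ls,ft,co,gl,h=profile(rot(M,psi),w,pd)
      for i in range(5,len(ls)-5):
        if ft[i]>-900 and ft[i]==ft[i-5:i+6].min() and ft[i-5]>ft[i]+1 and ft[i+5]>ft[i]+1:
          c=ft[i]*np.array([np.cos(pd),np.sin(pd)])+ls[i]*np.array([-np.sin(pd),np.cos(pd)])
          print(round(psi,1),pd,w,"axis rel TCP",c.round(1),"col %.0f glass %.0f h %.1f"%(ft[i]-co[i],ft[i]-gl[i],h))
E
```

```text
off 1.5707963267948966 [[-0. -1. -0.]
 [ 1.  0. -0.]
 [ 0. -0.  1.]]
[218.5739084  895.06362842 550.70583432]
(520, 450, 450) [0.62 0.23 1.46 0.01 0.87 1.55] maxcost 0.0000 minq5 0.87 maxdq 0.28
(480, -100, 400) [-0.64  0.03  1.83  0.61  1.17  0.08] maxcost 0.0000 minq5 0.82 maxdq 0.09
(430, -240, 300) [-0.96  0.19  1.91  0.65  1.14 -0.34] maxcost 0.0000 minq5 1.14 maxdq 0.02
(460, -210, 30) [-0.87  0.66  2.17  1.19  0.63 -1.03] maxcost 0.0000 minq5 0.63 maxdq 0.05
(470, -170, 9) [-0.79  0.7   2.21  1.38  0.59 -1.17] maxcost 0.0000 minq5 0.59 maxdq 0.01
(480, -20, 9) [-0.47  0.69  2.36  1.92  0.55 -1.42] maxcost 0.0000 minq5 0.55 maxdq 0.03
(590, -20, 9) [-0.36  0.72  2.1   1.62  0.48 -0.96] maxcost 0.0000 minq5 0.48 maxdq 0.02
-0.3 1.4 60 axis rel TCP [11.1  5.4] col 8 glass 6 h 15.4
-0.3 0.6 50 axis rel TCP [16.6 12.6] col 1020 glass 15 h 14.6
-0.3 0.6 60 axis rel TCP [5.6 3.8] col 1006 glass 0 h 15.4
-0.2 1.4 60 axis rel TCP [13.8  9.1] col 12 glass 13 h 13.3
-0.2 0.6 50 axis rel TCP [18.3 14.9] col 1023 glass 19 h 12.7
-0.2 0.6 60 axis rel TCP [10.2  8.2] col 1012 glass 8 h 13.3
-0.1 1.4 60 axis rel TCP [16.2 11.8] col 15 glass 20 h 11.1
-0.1 0.6 50 axis rel TCP [20.6 16.5] col 1025 glass 22 h 10.8
-0.1 0.6 60 axis rel TCP [13.8 11.9] col 1017 glass 14 h 11.1
0 1.4 60 axis rel TCP [19.4 12.4] col 16 glass 26 h 8.8
0 0.6 50 axis rel TCP [22.8 16.8] col 1027 glass 24 h 8.8
0 0.6 60 axis rel TCP [16.1 12.2] col 1019 glass 16 h 8.8
0.1 1.4 60 axis rel TCP [19.  10.4] col 16 glass 26 h 10.5
0.1 0.6 50 axis rel TCP [23.3 14.7] col 1027 glass 23 h 10.3
0.1 0.6 60 axis rel TCP [16.3  9.9] col 1018 glass 15 h 10.5
0.2 1.4 60 axis rel TCP [15.6  8.1] col 16 glass 22 h 12.7
0.2 0.6 50 axis rel TCP [20.2 13.8] col 1023 glass 20 h 12.2
0.2 0.6 60 axis rel TCP [12.7  7.5] col 1014 glass 10 h 12.7
```

```bash
python3 - <<'E'
import numpy as np
from cell import state
from scipy.spatial.transform import Rotation as Ro
s=state();M=Ro.from_euler('xyz',s['tcp_rot']).as_matrix()
W=[s['eef_pos'],(520,450,450),(480,-100,400),(430,-240,300),(440,-220,60)]
for a,b in zip(W,W[1:]):
    v=np.array(b)-a;n=int(np.ceil(np.linalg.norm(v)/47));print(b,n,(M.T@v/250/n).round(3))
from plan import *
for psi in np.arange(-.4,1.3,.1):
  for w in(0,20,34):
    ls,ft,co,gl,h=profile(rot(M,psi),w,-.25)
    k=np.where((ft-np.maximum(co,gl)>8)&(np.abs(np.gradient(ft))<.12)&(ft>-900))[0]
    if len(k): i=k[len(k)//2];print(round(psi,1),w,"l",ls[k[0]],ls[k[-1]],"ft",ft[i].round(1),"col %.0f gl %.0f h %.1f"%(ft[i]-co[i],ft[i]-gl[i],h))
E
```

```text
(520, 450, 450) 12 [-0.025  0.179  0.025]
(480, -100, 400) 12 [-0.109  0.14  -0.051]
(430, -240, 300) 4 [-0.158  0.082  0.016]
(440, -220, 60) 6 [-0.077 -0.008  0.141]
-0.4 0 l -4.0 3.0 ft 43.7 col 13 gl 21 h 10.7
-0.4 20 l -7.0 -7.0 ft 51.3 col 13 gl 10 h 12.9
-0.3 0 l -3.0 4.0 ft 44.6 col 13 gl 27 h 10.3
-0.3 20 l -13.0 -6.0 ft 51.5 col 13 gl 17 h 12.0
-0.3 34 l -15.0 -13.0 ft 56.4 col 12 gl 12 h 13.2
-0.2 0 l -3.0 4.0 ft 45.4 col 13 gl 29 h 9.8
-0.2 20 l -11.0 -5.0 ft 52.4 col 12 gl 23 h 11.0
-0.2 34 l -17.0 -10.0 ft 57.3 col 12 gl 20 h 11.8
-0.1 0 l -3.0 4.0 ft 46.3 col 15 gl 32 h 9.2
-0.1 20 l -10.0 -3.0 ft 53.8 col 13 gl 29 h 9.9
-0.1 34 l -15.0 -8.0 ft 58.9 col 13 gl 27 h 10.3
-0.0 0 l -4.0 2.0 ft 46.5 col 15 gl 33 h 8.6
-0.0 20 l -11.0 -4.0 ft 54.3 col 15 gl 32 h 8.7
-0.0 34 l -15.0 -9.0 ft 59.7 col 15 gl 31 h 8.7
0.1 0 l -6.0 1.0 ft 46.6 col 15 gl 33 h 9.1
0.1 20 l -13.0 -6.0 ft 53.8 col 15 gl 33 h 9.5
0.1 34 l -18.0 -11.0 ft 58.8 col 15 gl 33 h 9.9
0.2 0 l -7.0 -1.0 ft 46.5 col 15 gl 32 h 9.7
0.2 20 l -15.0 -8.0 ft 53.1 col 15 gl 32 h 10.7
0.2 34 l -20.0 -13.0 ft 57.6 col 1
[... 752 characters left out ...]
 -8.0 ft 43.2 col 16 gl 24 h 11.6
0.8 20 l -23.0 -17.0 ft 44.8 col 16 gl 24 h 15.5
0.8 34 l -30.0 -23.0 ft 45.9 col 16 gl 24 h 18.2
0.9 0 l -15.0 4.0 ft 41.7 col 15 gl 21 h 11.6
0.9 20 l -24.0 -7.0 ft 42.5 col 15 gl 21 h 15.9
0.9 34 l -30.0 -13.0 ft 43.0 col 15 gl 21 h 18.9
1.0 0 l -16.0 3.0 ft 41.2 col 15 gl 17 h 11.6
1.0 20 l -25.0 -7.0 ft 41.0 col 15 gl 17 h 16.2
1.0 34 l -31.0 -14.0 ft 40.8 col 15 gl 17 h 19.4
1.1 0 l -3.0 3.0 ft 41.6 col 14 gl 13 h 11.4
1.1 20 l -15.0 -8.0 ft 40.1 col 15 gl 13 h 16.3
1.1 34 l -21.0 -14.0 ft 39.3 col 15 gl 13 h 19.7
1.2 0 l -3.0 -3.0 ft 41.9 col 14 gl 8 h 11.2
1.2 20 l -15.0 -15.0 ft 38.9 col 15 gl 8 h 16.3
1.2 34 l -21.0 -21.0 ft 37.4 col 15 gl 8 h 19.9
```

Found a single tilted pose that clears the glass for both pushes. Flying in.

arm_command(
  rows=[
    [[-0.025, 0.179, 0.025], 0],
    [[-0.025, 0.179, 0.025], 0],
    [[-0.025, 0.179, 0.025], 0],
    [[-0.025, 0.179, 0.025], 0],
    [[-0.025, 0.179, 0.025], 0],
  ],
)

```text
t: 12.6
eef_pos: [328.5, 742.2, 520.5]
tcp_rot: [3.13, -0.589, 0.641]
ft_force: [0.4, 2.1, 0.4]
opening: 0.631
grip_force: 0.0
```

arm_command(
  rows=[
    [[-0.025, 0.179, 0.025], 0],
    [[-0.025, 0.179, 0.025], 0],
    [[-0.025, 0.179, 0.025], 0],
    [[-0.025, 0.179, 0.025], 0],
    [[-0.025, 0.179, 0.025], 0],
  ],
)

```text
t: 13.1
eef_pos: [454.9, 556.8, 479.7]
tcp_rot: [3.129, -0.589, 0.641]
ft_force: [0.7, 0.5, 0.4]
opening: 0.628
grip_force: 0.0
```

arm_command(
  rows=[
    [[-0.025, 0.179, 0.025], 0],
    [[-0.025, 0.179, 0.025], 0],
    [[-0.109, 0.14, -0.051], 0],
    [[-0.109, 0.14, -0.051], 0],
    [[-0.109, 0.14, -0.051], 0],
  ],
)

```text
t: 13.6
eef_pos: [495.0, 344.7, 450.9]
tcp_rot: [3.128, -0.589, 0.642]
ft_force: [1.6, 0.3, 1.3]
opening: 0.63
grip_force: 0.0
```

```bash
python3 - <<'E'
import numpy as np
from cell import state
from scipy.spatial.transform import Rotation as Ro
s=state();M=Ro.from_euler('xyz',s['tcp_rot']).as_matrix();print(s['t'],s['eef_pos'].round(),M[:,2].round(3),s['joints'].round(2))
W=[s['eef_pos'],(480,-100,400),(430,-240,300)]
for a,b in zip(W,W[1:]):
    v=np.array(b)-a;n=int(np.ceil(np.linalg.norm(v)/47));print(b,n,(M.T@v/250/n).round(3))
E
```

```text
13.6 [495. 345. 451.] [ 0.453  0.322 -0.832] [0.46 0.08 1.64 0.12 0.84 1.34]
(480, -100, 400) 10 [-0.104  0.139 -0.043]
(430, -240, 300) 4 [-0.159  0.082  0.015]
```

arm_command(
  rows=[
    [[-0.104, 0.139, -0.043], 0],
    [[-0.104, 0.139, -0.043], 0],
    [[-0.104, 0.139, -0.043], 0],
    [[-0.104, 0.139, -0.043], 0],
    [[-0.104, 0.139, -0.043], 0],
  ],
)

```text
t: 14.1
eef_pos: [486.8, 122.6, 426.1]
tcp_rot: [3.126, -0.589, 0.644]
ft_force: [0.8, 1.1, -0.0]
opening: 0.631
grip_force: 0.0
```

arm_command(
  rows=[
    [[-0.104, 0.139, -0.043], 0],
    [[-0.104, 0.139, -0.043], 0],
    [[-0.104, 0.139, -0.043], 0],
    [[-0.104, 0.139, -0.043], 0],
    [[-0.104, 0.139, -0.043], 0],
  ],
)

```text
t: 14.6
eef_pos: [478.7, -100.3, 400.5]
tcp_rot: [3.125, -0.588, 0.643]
ft_force: [1.2, 0.1, -0.1]
opening: 0.631
grip_force: 0.0
```

arm_command(
  rows=[
    [[-0.159, 0.082, 0.015], 0],
    [[-0.159, 0.082, 0.015], 0],
    [[-0.159, 0.082, 0.015], 0],
    [[-0.159, 0.082, 0.015], 0],
    [[0, 0, 0], 0],
  ],
)

```text
t: 15.1
eef_pos: [427.0, -242.1, 297.6]
tcp_rot: [3.131, -0.586, 0.637]
ft_force: [0.0, 0.1, 1.1]
opening: 0.63
grip_force: 0.0
```

```bash
cat > look.py <<'E'
from h import *
from cell import state,models
import sys
def blue(c,tag,xy=None,save=True):
    p,d=viewer.read_camera(c); 
    if save: cv2.imwrite(f"pics/{c}{tag}.png",p[:,:,::-1])
    hsv=cv2.cvtColor(p,cv2.COLOR_RGB2HSV);P=cloud(c,d)
    m=(hsv[...,0]>100)&(hsv[...,0]<130)&(hsv[...,1]>110)&(d>0)&(P[...,2]<45)&(P[...,2]>4)&(P[...,0]>440)&(P[...,0]<680)&(P[...,1]>-230)&(P[...,1]<60)
    Q=P[m]
    if len(Q)<8: return None,len(Q)
    from scipy.optimize import least_squares
    # disc rim and collar: fit centre so that points lie within r<=32 (z<=17) / 18 above
    r=np.where(Q[:,2]<19,32,18.)
    f=lambda v:np.maximum(np.hypot(Q[:,0]-v[0],Q[:,1]-v[1])-r,0)+.02*np.hypot(Q[:,0]-v[0],Q[:,1]-v[1])
    s=least_squares(f,Q[:,:2].mean(0),loss='soft_l1');return s.x.round(1),len(Q)
def mk(n):
    o=[]
    for c in("top","scene"):
        r=models.mark_of(c,n);o+=[(c,np.round(x['position'],1).tolist(),round(x['confidence'],2)) for x in r[:1]]
    return o
if __name__=="__main__":
    for c in("top","scene"): print(c,blue(c,sys.argv[1]))
    print(mk("blue_cyl"),mk("home"),mk("mouth"))
E
python3 look.py 1; python3 st.py
```

```text
top (array([ 505.2, -136.9]), 135)
scene (array([ 509.9, -143.5]), 202)
[('top', [507.8, -146.5, -0.7], 0.95), ('scene', [505.9, -145.8, 1.1], 0.93)] [('top', [609.9, -23.2, -2.4], 0.71), ('scene', [605.4, -24.5, 0.1], 0.76)] [('scene', [564.7, -12.0, -2.2], 0.65)]
t 15.5 q [-0.964  0.187  1.918  0.656  1.139 -0.347] p [ 428.3 -237.6  300.6] rpy [ 3.127 -0.587  0.644] F [-0.1 -0.7  0.1] open 0.63
tool in world cols x,y,z:
 [[ 0.666  0.594  0.452]
 [ 0.5   -0.804  0.32 ]
 [ 0.554  0.013 -0.833]]
```

```bash
python3 st.py 30 56 -250 | tail -1; python3 st.py 0 0 -41|tail -1; python3 st.py 28 24 0|tail -1;python3 st.py 0 10 0|tail -1;python3 st.py 10 0 0|tail -1
```

```text
tool total [-0.3616 -0.1214  0.9587] rows 6 per row [-0.0603 -0.0202  0.1598]
tool total [-0.0908 -0.0021  0.1366] rows 1 per row [-0.0908 -0.0021  0.1366]
tool total [ 0.1226 -0.0107  0.0813] rows 1 per row [ 0.1226 -0.0107  0.0813]
tool total [ 0.02   -0.0322  0.0128] rows 1 per row [ 0.02   -0.0322  0.0128]
tool total [0.0266 0.0238 0.0181] rows 1 per row [0.0266 0.0238 0.0181]
```

arm_command(
  rows=[
    [[-0.06, -0.02, 0.16], 0],
    [[-0.06, -0.02, 0.16], 0],
    [[-0.06, -0.02, 0.16], 0],
    [[-0.06, -0.02, 0.16], 0],
    [[-0.06, -0.02, 0.16], 0],
  ],
)

```text
t: 16.0
eef_pos: [453.6, -190.8, 90.5]
tcp_rot: [3.126, -0.586, 0.644]
ft_force: [1.0, 0.4, -0.5]
opening: 0.632
grip_force: 0.0
```

arm_command(
  rows=[
    [[-0.06, -0.02, 0.16], 0],
    [[-0.036, 0, 0.055], 0],
    [[-0.027, 0, 0.041], 0],
    [[0, 0, 0], 0],
    [[0, 0, 0], 0],
  ],
)

```text
t: 16.5
eef_pos: [459.0, -182.0, 21.5]
tcp_rot: [3.128, -0.587, 0.643]
ft_force: [0.4, 0.6, -0.1]
opening: 0.625
grip_force: 0.0
```

```bash
python3 st.py; python3 look.py 2
```

```text
t 16.5 q [-0.829  0.67   2.218  1.317  0.604 -1.138] p [ 459.  -182.    21.5] rpy [ 3.128 -0.587  0.643] F [ 0.4  0.6 -0.1] open 0.62
tool in world cols x,y,z:
 [[ 0.667  0.593  0.451]
 [ 0.499 -0.805  0.321]
 [ 0.554  0.011 -0.833]]
top (array([ 500.5, -138.5]), 57)
scene (array([ 513.7, -141.8]), 195)
[('top', [510.3, -142.5, -3.2], 0.55), ('scene', [506.7, -146.2, 0.4], 0.78)] [('top', [609.6, -25.1, -1.0], 0.59), ('scene', [606.8, -23.4, -0.9], 0.72)] [('scene', [565.1, -11.6, -0.4], 0.94)]
```

arm_command(
  rows=[
    [[-0.0266, 0, 0.04], 0],
    [[0.03, -0.0026, 0.02], 0],
    [[0.03, -0.0026, 0.02], 0],
    [[0.03, -0.0026, 0.02], 0],
    [[0.02, -0.002, 0.0135], 0],
  ],
)

```text
t: 17.4
eef_pos: [484.8, -159.7, 9.3]
tcp_rot: [3.128, -0.587, 0.643]
ft_force: [-0.1, 0.6, -0.1]
opening: 0.627
grip_force: 0.0
```

```bash
python3 st.py; python3 look.py 3; python3 - <<'E'
import cv2
a=cv2.imread("pics/top3.png")[170:300,240:400];b=cv2.imread("pics/scene3.png")[110:240,150:310]
cv2.imwrite("pics/c3.png",cv2.resize(cv2.hconcat([a,b]),None,fx=2.4,fy=2.4,interpolation=2))
E
```

```text
t 17.4 q [-0.75   0.701  2.203  1.41   0.582 -1.158] p [ 484.8 -159.7    9.3] rpy [ 3.128 -0.587  0.643] F [-0.1  0.6 -0.1] open 0.63
tool in world cols x,y,z:
 [[ 0.666  0.594  0.451]
 [ 0.499 -0.805  0.321]
 [ 0.554  0.011 -0.833]]
top (array([ 503.1, -138.7]), 106)
scene (array([ 513.5, -142.2]), 197)
[('top', [506.7, -144.6, -0.7], 0.77), ('scene', [506.8, -146.9, -1.5], 0.86)] [('top', [610.8, -24.7, -2.2], 0.98), ('scene', [608.3, -19.1, 2.8], 0.73)] [('top', [435.7, 409.0, -0.5], 0.6), ('scene', [562.6, -11.6, -1.6], 0.73)]
```

View pics/c3.png

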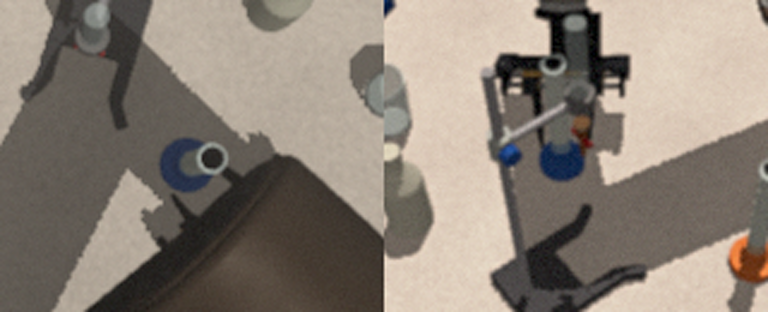

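The top crop shows the blue foot at (185,165), with the two fingertips straddling it from behind at (180,205) and (230,175) and the gripper body clear of the glass. Now I'll push in +y.

arm_command(
  rows=[
    [[0.014, -0.024, 0.009], 0],
    [[0.014, -0.024, 0.009], 0],
    [[0.014, -0.024, 0.009], 0],
    [[0.014, -0.024, 0.009], 0],
    [[0.014, -0.024, 0.009], 0],
  ],
)

```text
t: 18.3
eef_pos: [482.9, -123.4, 9.0]
tcp_rot: [3.129, -0.587, 0.642]
ft_force: [0.1, -1.8, 0.2]
opening: 0.632
grip_force: 0.8
```

```bash
python3 st.py|head -1; python3 look.py 4
```

```text
t 18.3 q [-0.688  0.696  2.254  1.54   0.564 -1.24 ] p [ 482.9 -123.4    9. ] rpy [ 3.129 -0.587  0.642] F [ 0.1 -1.8  0.2] open 0.63
top (array([ 503.4, -103.1]), 135)
scene (array([ 511.8, -104.7]), 202)
[('top', [607.5, -22.0, 221.9], 0.18), ('scene', [504.7, -108.6, -0.5], 0.66)] [('top', [609.6, -23.3, -0.3], 0.68), ('scene', [607.6, -20.2, 0.5], 0.79)] [('top', [708.2, 244.9, 1.7], 0.27), ('scene', [564.1, -11.1, 0.1], 0.82)]
```

arm_command(
  rows=[
    [[0.016, -0.026, 0.0105], 0],
    [[0.016, -0.026, 0.0105], 0],
    [[0.016, -0.026, 0.0105], 0],
    [[0.016, -0.026, 0.0105], 0],
    [[0.016, -0.026, 0.0105], 0],
  ],
)

```text
t: 19.2
eef_pos: [482.9, -82.9, 8.8]
tcp_rot: [3.128, -0.587, 0.642]
ft_force: [-0.3, -2.0, 0.9]
opening: 0.629
grip_force: 0.9
```

arm_command(
  rows=[
    [[0.016, -0.026, 0.0105], 0],
    [[0.016, -0.026, 0.0105], 0],
    [[0.016, -0.026, 0.0105], 0],
    [[0.016, -0.026, 0.0105], 0],
    [[0.016, -0.026, 0.0105], 0],
  ],
)

```text
t: 19.7
eef_pos: [482.9, -42.6, 8.7]
tcp_rot: [3.128, -0.587, 0.642]
ft_force: [-0.2, -2.7, 1.8]
opening: 0.631
grip_force: 1.2
```

```bash
python3 st.py|head -1; python3 look.py 5
```

```text
t 19.7 q [-0.519  0.693  2.339  1.842  0.549 -1.398] p [482.9 -42.6   8.7] rpy [ 3.128 -0.587  0.642] F [-0.2 -2.7  1.8] open 0.63
top (None, 0)
scene (array([509.4, -24.1]), 212)
[('scene', [502.0, -28.5, 1.5], 0.79)] [('top', [610.9, -24.2, -1.2], 0.96), ('scene', [607.7, -22.4, 1.0], 0.7)] [('scene', [563.6, -11.8, -0.8], 0.83)]
```

arm_command(
  rows=[
    [[0.0195, -0.0227, 0.0128], 0],
    [[0.0195, -0.0227, 0.0128], 0],
    [[0.0195, -0.0227, 0.0128], 0],
    [[0.0195, -0.0227, 0.0128], 0],
    [[0, 0, 0], 0],
  ],
)

```text
t: 20.6
eef_pos: [488.1, -9.9, 8.5]
tcp_rot: [3.129, -0.587, 0.643]
ft_force: [-0.4, 0.5, -0.2]
opening: 0.628
grip_force: 0.4
```

```bash
python3 st.py; python3 look.py 6; python3 - <<'E'
import cv2
b=cv2.imread("pics/scene6.png")[110:260,160:320]
cv2.imwrite("pics/c6.png",cv2.resize(b,None,fx=3.5,fy=3.5,interpolation=2))
E
```

```text
t 20.6 q [-0.435  0.693  2.35   1.945  0.544 -1.423] p [488.1  -9.9   8.5] rpy [ 3.129 -0.587  0.643] F [-0.4  0.5 -0.2] open 0.63
tool in world cols x,y,z:
 [[ 0.666  0.594  0.451]
 [ 0.5   -0.804  0.322]
 [ 0.554  0.011 -0.833]]
top (array([516.2,  -8.5]), 33)
scene (array([506.8,   7.3]), 219)
[('top', [501.7, 4.1, -1.9], 0.69), ('scene', [501.5, 2.6, 0.4], 0.75)] [('top', [611.8, -23.0, -0.9], 0.6), ('scene', [610.1, -24.4, 1.6], 0.8)] [('top', [693.8, -242.6, 1.1], 0.46), ('scene', [561.9, -9.2, -4.6], 0.62)]
```

View pics/c6.png

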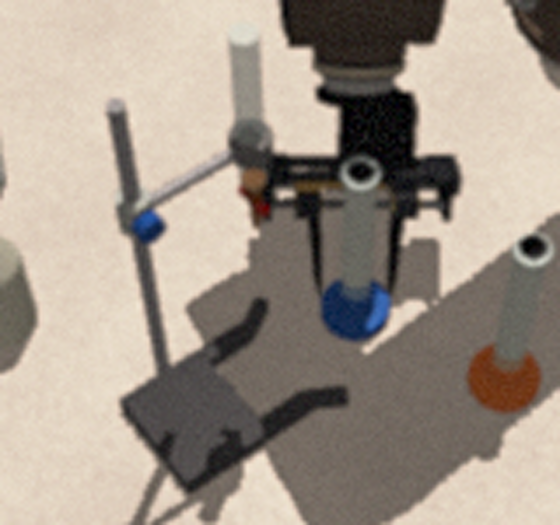

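The scene crop shows the foot at (356,310) upright in the fingers, in line with the mouth between the arm tips at (262,300) and (345,395). Now I'll push toward the mouth, stopping before a finger reaches the arm.

arm_command(
  rows=[
    [[0.0153, 0.0227, 0.0106], 0],
    [[0.0153, 0.0227, 0.0106], 0],
    [[0.0153, 0.0227, 0.0106], 0],
    [[0.0153, 0.0227, 0.0106], 0],
    [[0.0153, 0.0227, 0.0106], 0],
  ],
)

```text
t: 21.5
eef_pos: [523.8, -20.5, 8.3]
tcp_rot: [3.129, -0.586, 0.641]
ft_force: [-2.1, -0.2, 2.2]
opening: 0.63
grip_force: 1.3
```

```bash
python3 st.py|head -1; python3 look.py 7
```

```text
t 21.5 q [-0.422  0.697  2.259  1.82   0.515 -1.261] p [523.8 -20.5   8.3] rpy [ 3.129 -0.586  0.641] F [-2.1 -0.2  2.2] open 0.63
top (array([530.8,  -7.4]), 174)
scene (array([543.5,  -6.6]), 220)
[('top', [539.0, -8.5, -2.0], 0.79), ('scene', [536.2, -9.9, -0.7], 0.83)] [('top', [609.2, -23.4, 2.4], 0.85), ('scene', [606.0, -22.2, 1.4], 0.8)] [('scene', [564.2, -12.6, -2.4], 0.72)]
```

arm_command(
  rows=[
    [[-0.04, -0.002, -0.027], 0],
    [[-0.04, -0.002, -0.027], 0],
    [[-0.04, -0.002, -0.027], 0],
    [[-0.01, 0, -0.02], 0],
    [[0, 0, 0], 0],
  ],
)

```text
t: 22.4
eef_pos: [489.6, -43.7, 11.6]
tcp_rot: [3.129, -0.587, 0.641]
ft_force: [-0.3, 0.1, 0.9]
opening: 0.628
grip_force: 0.0
```

arm_command(
  rows=[
    [[0, 0, 0], 0],
    [[0, 0, 0], 0.0477],
    [[0, 0, 0], 0.0477],
    [[0, 0, 0], 0.0477],
    [[0, 0, 0], 0.0477],
  ],
  claw=0.0,
)

```text
t: 22.9
eef_pos: [490.2, -43.1, 11.4]
tcp_rot: [-2.789, -0.48, -0.054]
ft_force: [-0.8, 0.8, -0.6]
opening: 0.266
grip_force: 0.0
```

arm_command(
  rows=[
    [[0, 0, 0], 0.0477],
    [[0, 0, 0], 0.0477],
    [[0, 0, 0], 0],
    [[0, 0, 0], 0],
    [[0, 0, 0], 0],
  ],
)

```text
t: 23.4
eef_pos: [489.9, -43.3, 11.3]
tcp_rot: [-2.669, -0.362, -0.346]
ft_force: [-0.2, 0.1, -0.8]
opening: 0.003
grip_force: 0.0
```

```bash
python3 look.py 8; python3 st.py 10 0 0;python3 st.py 0 10 0|tail -1;python3 st.py 0 0 10|tail -1; python3 - <<'E'
from plan import *
from cell import state
M=Ro.from_euler('xyz',state()['tcp_rot']).as_matrix()
ls,ft,co,gl,h=profile(M,0,-.25)
for i in range(45,85,3):print(ls[i],ft[i].round(1),(ft[i]-co[i]).round(),(ft[i]-gl[i]).round(),h.round(1))
E
```

```text
top (array([538.8,  -8.4]), 64)
scene (array([544.8,  -4.9]), 212)
[('top', [538.5, -8.6, -2.4], 0.49), ('scene', [538.2, -10.4, 0.8], 0.97)] [('top', [609.9, -27.7, 0.1], 0.85), ('scene', [609.6, -23.0, 0.0], 0.88)] [('scene', [564.6, -8.4, -3.2], 0.68)]
t 23.8 q [-0.512  0.686  2.321  1.81   0.542 -0.454] p [489.8 -43.5  11.3] rpy [-2.668 -0.361 -0.349] F [ 0.2  0.2 -0.6] open 0.0
tool in world cols x,y,z:
 [[ 0.879 -0.153  0.451]
 [-0.32  -0.891  0.321]
 [ 0.353 -0.426 -0.833]]
tool total [ 0.0352 -0.0061  0.018 ] rows 1 per row [ 0.0352 -0.0061  0.018 ]
tool total [-0.0128 -0.0357  0.0128] rows 1 per row [-0.0128 -0.0357  0.0128]
tool total [ 0.0141 -0.0171 -0.0333] rows 1 per row [ 0.0141 -0.0171 -0.0333]
-25.0 39.3 17.0 17.0 11.6
-22.0 40.5 16.0 19.0 11.6
-19.0 41.3 16.0 20.0 11.6
-16.0 41.9 16.0 20.0 11.6
-13.0 42.2 16.0 21.0 11.6
-10.0 42.1 16.0 21.0 11.6
-7.0 41.9 16.0 21.0 11.6
-4.0 41.7 15.0 21.0 11.6
-1.0 41.4 15.0 21.0 11.6
2.0 41.2 14.0 21.0 11.6
5.0 40.9 14.0 21.0 11.6
8.0 40.3 14.0 21.0 11.6
11.0 39.4 13.0 20.0 11.6
14.0 38.2 12.0 19.0 11.6
```

arm_command(
  rows=[
    [[-0.028, -0.061, 0.019], 0],
    [[-0.028, -0.061, 0.019], 0],
    [[-0.028, -0.061, 0.019], 0],
    [[0.02, 0.0016, 0.0077], 0],
    [[0.02, 0.0016, 0.0077], 0],
  ],
)

```text
t: 24.3
eef_pos: [495.8, 5.8, 11.6]
tcp_rot: [-2.668, -0.361, -0.348]
ft_force: [0.4, 0.4, -1.0]
opening: 0.004
grip_force: 0.0
```

arm_command(
  rows=[
    [[0.0298, 0.0023, 0.0114], 0],
    [[0.0298, 0.0023, 0.0114], 0],
    [[0.0298, 0.0023, 0.0114], 0],
    [[0.0298, 0.0023, 0.0114], 0],
    [[0, 0, 0], 0],
  ],
)

```text
t: 24.8
eef_pos: [527.5, -3.3, 11.7]
tcp_rot: [-2.668, -0.362, -0.35]
ft_force: [0.1, -0.5, -0.4]
opening: 0.005
grip_force: 0.0
```

```bash
python3 look.py 9; python3 st.py|head -1; python3 - <<'E'
import cv2
a=cv2.imread("pics/top9.png")[130:260,220:350];b=cv2.imread("pics/scene9.png")[130:260,160:290]
cv2.imwrite("pics/c9.png",cv2.resize(cv2.hconcat([a,b]),None,fx=3,fy=3,interpolation=2))
E
```

```text
top (array([558.6, -14.6]), 161)
scene (array([571.2, -11.5]), 220)
[('top', [565.5, -12.7, 1.1], 0.71), ('scene', [564.7, -16.7, 2.7], 0.77)] [('top', [610.6, -23.4, -2.4], 0.85), ('scene', [606.7, -21.8, -0.4], 0.64)] [('scene', [562.9, -9.1, -3.5], 0.8)]
t 25.2 q [-0.378  0.689  2.264  1.861  0.506 -0.36 ] p [526.1  -2.   11.6] rpy [-2.668 -0.361 -0.349] F [-0.1  0.3  0.1] open 0.0
```

View pics/c9.png

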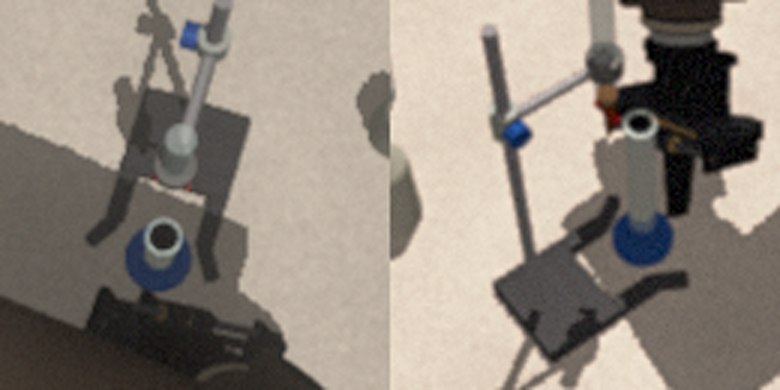

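The foot is centred in the mouth, at top crop (158,262) between arm tips (97,235) and (210,270), and it is upright. I'll continue pushing inward.

arm_command(
  rows=[
    [[0.0261, 0.002, 0.01], 0],
    [[0.0261, 0.002, 0.01], 0],
    [[0.0261, 0.002, 0.01], 0],
    [[0.0261, 0.002, 0.01], 0],
    [[0.0261, 0.002, 0.01], 0],
  ],
)

```text
t: 25.7
eef_pos: [559.9, -10.4, 11.5]
tcp_rot: [-2.668, -0.36, -0.349]
ft_force: [-2.0, -0.9, -0.4]
opening: 0.005
grip_force: 0.7
```

```bash
python3 look.py 10; python3 st.py|head -1
```

```text
top (array([587.1, -15.7]), 113)
scene (array([603.6, -19.6]), 242)
[('top', [600.0, -21.0, -0.4], 0.88), ('scene', [599.9, -24.9, -0.5], 0.64)] [('top', [612.4, -24.8, 0.7], 0.73), ('scene', [605.5, -20.6, 0.7], 0.79)] [('top', [609.3, -25.2, -3.8], 0.58)]
t 26.1 q [-0.368  0.699  2.179  1.737  0.487 -0.207] p [559.9 -10.6  11.6] rpy [-2.668 -0.361 -0.349] F [-0.1  0.5 -0.4] open 0.0
```

arm_command(
  rows=[
    [[0.0112, 0.0009, 0.0043], 0],
    [[0.0112, 0.0009, 0.0043], 0],
    [[0.0075, 0.0006, 0.0029], 0],
    [[0, 0, 0], 0],
    [[0, 0, 0], 0],
  ],
)

```text
t: 26.6
eef_pos: [566.7, -12.1, 11.3]
tcp_rot: [-2.669, -0.359, -0.348]
ft_force: [-8.3, 0.7, 3.2]
opening: 0.002
grip_force: 4.4
```

arm_command(
  rows=[
    [[0.0037, 0.0003, 0.0014], 0],
    [[0.0037, 0.0003, 0.0014], 0],
    [[0, 0, 0], 0],
    [[0, 0, 0], 0],
    [[0, 0, 0], 0],
  ],
)

```text
t: 27.1
eef_pos: [567.3, -12.1, 11.0]
tcp_rot: [-2.669, -0.357, -0.347]
ft_force: [-16.3, 0.9, 6.9]
opening: 0.004
grip_force: 8.4
```

The force has risen to 16 N and motion has stopped, so the foot is against the back wall. Backing off.

arm_command(
  rows=[
    [[-0.015, -0.0012, -0.0057], 0],
    [[-0.03, -0.0023, -0.0114], 0],
    [[-0.08, -0.006, -0.031], 0],
    [[-0.08, -0.006, -0.031], 0],
    [[0, 0, 0], 0],
  ],
)

```text
t: 27.6
eef_pos: [514.7, 0.9, 11.5]
tcp_rot: [-2.668, -0.359, -0.349]
ft_force: [0.0, -0.4, -0.5]
opening: 0.005
grip_force: 0.0
```

```bash
python3 look.py 11; python3 st.py|head -1; python3 - <<'E'
import cv2
a=cv2.imread("pics/top11.png")[130:260,220:350];b=cv2.imread("pics/scene11.png")[130:260,160:290]
cv2.imwrite("pics/c11.png",cv2.resize(cv2.hconcat([a,b]),None,fx=3,fy=3,interpolation=2))
E
```

```text
top (array([601.5, -20. ]), 55)
scene (array([610.2, -20.4]), 249)
[('top', [609.3, -21.6, -0.6], 0.97), ('scene', [606.3, -24.2, 1.6], 0.7)] [('scene', [608.6, -21.7, 1.9], 0.78)] []
t 28.0 q [-0.381  0.687  2.287  1.895  0.514 -0.402] p [5.17e+02 2.00e-01 1.17e+01] rpy [-2.668 -0.361 -0.349] F [-0.3 -0.2  0.1] open 0.0
```

View pics/c11.png

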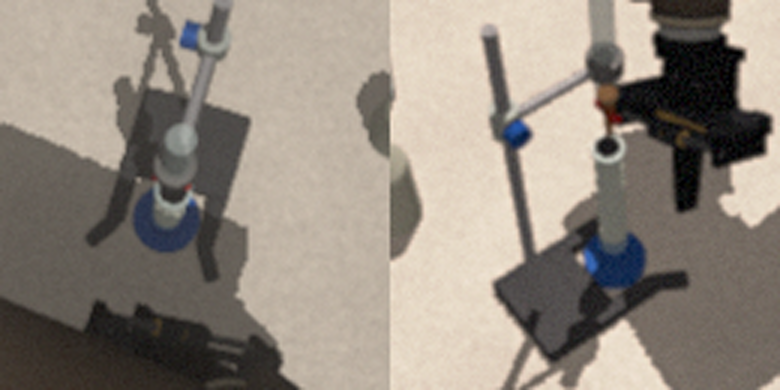

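The foot at (165,222) sits against the back wall between the arms. The cylinder is upright, its mouth at (608,148) directly under the burette tip at (608,138), and the gripper is well clear. Its measured position matches home to about 1–2 mm.

```bash
python3 -c "
from cell import env;print(env.job_done())"
```

```text
the job is handed in; nothing more can be done
None
```

The blue-footed cylinder is pushed fully home in the horseshoe, upright under the burette tip and about 1–2 mm from home by the cameras; the gripper is clear and the job is handed in at about 28 s, with no verdict returned.

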